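# Rivet a batch of clock wheels in two passes on the bench press

### The arm

A 7-joint arm with a two-finger parallel gripper is mounted at the origin on the work surface. World frame = base frame: x ahead of the robot, y to its left, z up, the work surface at z = 0. Lengths are in m, angles in rad, forces in N, time in s.
With the tool pointing down it reaches from about 0.4 to 0.875 m from the base axis. Payload 19.3 kg.
Tool frame: the origin (TCP) lies midway between the tips of the shut fingers; the grasp point (between the pads) lies 19 mm behind it (bot.pinch_z is the distance from the TCP to the grasp point, in m); z points along the fingers, y is the line along which they close (so a half turn about z gives the same grasp; the last joint's range is limited). The gripper opens to 85 mm and grips with 20 to 120 N. Pads are 22 mm wide; open, the fingers measure 114 mm over their backs; the gripper's body (76 mm by 85 mm) begins 54 mm behind the grasp point. The pads swing forward as they close: fully open they stand 13 mm farther back than shut.
Start: joints at [-1.415, 0.521, -0.036, 1.599, 0.021, 1.021, -0.113], TCP at [0.14, 0.609, 0.231] pointing down, gripper open.
Joint ranges: [-2.91, 2.91], [-0.3, 2.13], [-1.5, 1.42], [0.17, 2.43], [-1.26, 4.41], [0.16, 1.93], [-2.52, 2.52]. Speed limits (rad/s): [1.89, 1.89, 2.39, 2.39, 3.01, 3.01, 3.01].

### API

Orientations are given as [roll, pitch, yaw] about the fixed x, y, z axes, in that order (R = Rz(yaw) Ry(pitch) Rx(roll)).
In Python, from workcell import observe, viewer, bot gives the robot as it stands. The module is installed in compiled form; this text tells all that it offers.
- The arm moves only by the tool play_rows, never from a script. Its argument "motion" is a list of rows, each a list of 7 numbers: the shift along the tool's x, y, z in cm, then the turn, a rotation vector about the tool's x, y, z in rad, then the opening, from -1 (shut) to 1 (fully open), so that 0 is half open. A call has exactly 5 rows; each row is the pose to reach, as a shift and turn from the pose commanded when the call began, along the tool's axes at that moment; what a row does not reach only later rows make up. A row lasts 1/10 s, in which the tool goes at most 50 mm and 8.59 degrees, less where a joint would pass 70% of its speed; a pose out of reach is approached as far as the arm can. A call with a gripper value outside its range is refused whole. The fingers move at their own pace and stop on an object; "squeeze" is the grip in N (left out, the last holds). Time passes only in rows, so rows that repeat a pose let the fingers close, or fill a call up. It gives the time, the measured TCP pose, the force, the opening and the grip force at its end, in the units of the state.
- observe(): the state, without advancing time (a new reading comes with each control period).
- viewer.grab_frame(name): name is "side" or "top" or "wrist"; returns (picture, depth): 384x512x3 uint8, red, green, blue; 384x512 float32, m along the optical axis (not along the pixel's ray), 0 where there is no reading.
- viewer.camera_info(name): a dict with "fx", "fy", "cx", "cy" (pixels), "R" (3x3) and "t" (3): a world point X has camera coordinates R X + t. Camera axes: x right, y down, z forward; pixel columns grow to the right and rows downward; lengths in m; the calibration is good to about 2 mm. A picture is of the moment at which its call begins: read the wrist's pose just before it. camera_info takes no time and is no camera call; for the wrist camera it gives the pose at the moment of the call.
- bot.job_done(): hands the job in; it is judged then, once.
The state is a dict: "clock": time; "qpos": joint angles; "qd": joint speeds; "joint_efforts": joint torques, N m; "position": TCP position; "tool_rot": TCP orientation; "force": force on the tool from outside, world axes, zero at the start; "moment": the same for the moment, N m; "grip_width": finger opening in m; "finger_force": force on a finger pad.
Only numpy, scipy, OpenCV 4.12 (cv2) and the standard library are available. Lean on these libraries where they do the work, as an engineer would, in place of code of your own. Each camera call takes 0.05 s, during which the arm holds its last target. There are 200 camera calls.

### The job

Turn the press's slim knurled ring to the single-line mark without touching the fixed collars above and below it, lay every brass wheel from the mat flat in the press nest with its hub up, and pull the sprung lever to its stop and let it go home. Then, with the wheels still in the nest, turn the ring to the double-line mark, leave it there, and pull the lever to its stop and let it go home once more. Finally lay all the wheels flat, hub up and side by side, in the wooden tray, and leave the other things on the bench where they are.

Things in the scene. Friction and masses are not known exactly. Their poses are not given: they have to be found in the camera images.
- press: green bench rivet press, fixed; origin on the bench. Base plate 18 mm high, -95 to 125 mm along its x, -190 to 205 along y. Its x points away from the robot (within 0.2 rad). Along y: ring tower (165), nest (0), lever (-150). A pressure beam is hinged at x = 75, height 52; at rest it leans back (edge at x = 177, height 111); the lever swings it over the nest, 2 mm above the wheels
- nest (a point): centre of the nest's floor, 20 mm above the bench; axes as the press. The nest is a steel recess, 64 mm inside along x and 164 mm along y, with walls 8 mm high; room for three wheels side by side along y (e.g. 52 mm apart)
- ring_c (a point): centre of the slim knurled ring, on its upright axis, at mid-height (66.5 mm above the bench). Ring 60 mm in diameter, 12 mm high; grip it across its diameter. This frame turns with the ring
- stroke_ring (a joint): angle of the ring in rad, growing anticlockwise from above, 0 to 2.6: the angle of the black nib on the ring's top face from the press's x axis. White lines on the upper collar's top mark the settings: single line at 0.5, double line at 1.4. It starts beyond the double line (1.75 to 2.4). Stays where left; turning takes about 0.1 N m
- lower_collar: fixed dark collar under the ring, 52 mm in diameter, from 18 to 60 mm above the bench, on a foot 76 mm wide and 6 mm high; not to be touched. Origin at its underside
- upper_collar: fixed dark collar on top of the ring, 48 mm in diameter, from 73 to 83 mm above the bench, carrying the marks; not to be touched. Origin at its underside
- press_lever (a joint): angle of the sprung lever in rad: 0 at home (leaning 0.5 rad away from the robot), 1.0 at its stop (leaning 0.5 rad towards the robot). Its spring brings it back; at the bar the force grows from about 2 to 6 N
- lever_bar (a point): centre of the lever's black crossbar, 16 mm thick and 82 mm long along the press's y; it turns about a pivot 150 mm away, at x = 30, y = -150 mm in the press frame, 70 mm above the bench. A 14 mm round stem runs from the pivot to the middle of the bar
- mat: grey mat 150 x 165 x 3 mm lying fixed on the bench, where the wheels start; origin at its underside; left or right of the press
- tray_in (a point): centre of the inner floor of the fixed open wooden tray, outside 140 (x) x 165 (y) x 20 mm, walls 4 mm thick; it is on the other side of the press from the mat. The wheels end here
- wheel0_c (a point): centre, half-way up, of a brass clock wheel: toothed disc 40 mm in diameter and 5 mm thick with an upright hub, 18 mm in diameter, rising 22 mm above the disc (27 mm in all, so this point is 13.5 mm above its underside). z is up through the hub; pick it by the hub. About 60 g. Two or three wheels are present; None if absent
- wheel1_c (a point): centre, half-way up, of a brass clock wheel: toothed disc 40 mm in diameter and 5 mm thick with an upright hub, 18 mm in diameter, rising 22 mm above the disc (27 mm in all, so this point is 13.5 mm above its underside). z is up through the hub; pick it by the hub. About 60 g. Two or three wheels are present; None if absent
- wheel2_c (a point): centre, half-way up, of a brass clock wheel: toothed disc 40 mm in diameter and 5 mm thick with an upright hub, 18 mm in diameter, rising 22 mm above the disc (27 mm in all, so this point is 13.5 mm above its underside). z is up through the hub; pick it by the hub. About 60 g. Two or three wheels are present; None if absent
- wheel3_c (a point): centre, half-way up, of a brass clock wheel: toothed disc 40 mm in diameter and 5 mm thick with an upright hub, 18 mm in diameter, rising 22 mm above the disc (27 mm in all, so this point is 13.5 mm above its underside). z is up through the hub; pick it by the hub. About 60 g. Two or three wheels are present; None if absent
- parts_jar: clear jar with white cap, 60 mm wide, 60 mm high; bystander, leave it
- driver: screwdriver 170 mm long, lying; bystander, leave it
- loupe: black eye loupe 38 mm wide, 30 mm high; bystander, leave it
- pillar: turned brass pillar 24 mm wide, 55 mm high, standing; bystander, leave it
- stock_box: cardboard box 90 x 70 x 40 mm; bystander, leave it
- bezel: brass bezel ring 90 mm wide, 12 mm high, lying; bystander, leave it
There are look-alikes about, which are no part of the job. Leave any red look-alike of the part that bears wheel3_c alone.

How it is judged:
By the outcome, as a careful person would: the job done as asked, in the order asked, and still so for the second after the job is handed in, with the robot touching nothing.
Of wheel0, wheel1, wheel2, wheel3 only 2 to 3 are there at a start; the rules pass over those that are not, and their reading is None.
At some moment in a run one of wheel0, wheel1, wheel2, wheel3 may be knocked a few centimetres aside while the robot is not near it.
Once in a run the grip may slacken for a moment while it holds something.
It also fails if it takes over 210 s, if anything falls off the work surface, if the arm or the gripper's body presses on something with over 40 N, if the wrist force passes 120 N, or if a joint passes its speed limit or range.

## Working session

There is one attempt and no reset: what is moved stays moved. The work goes in short steps, Python scripts to look and compute and a tool call to move; the robot and the scene stay as the last step left them, time stands still between calls to the robot, and variables do not carry over. Pictures are saved under pics/ and viewed, at most 14 in all, crops included, and the job is handed in when it is done.

Besides the shell and the picture viewer there is one more tool, called after "Request:" as name(argument=value, ...), one argument or row to a line, values as JSON. play_rows: Moves the arm, as the interface text tells. Its arguments: {"type":"object","properties":{"motion":{"type":"array"},"squeeze":{"type":"number"}},"required":["motion"]}

```bash
mkdir -p pics; cat > h.py <<'E'
import numpy as np, cv2
from workcell import observe, viewer, bot
from scipy.spatial.transform import Rotation as Ro
def grab(n):
    ci=viewer.camera_info(n); p,d=viewer.grab_frame(n); return p,d,ci
def cloud(d,ci):
    v,u=np.mgrid[:d.shape[0],:d.shape[1]]
    c=np.stack([(u-ci['cx'])/ci['fx']*d,(v-ci['cy'])/ci['fy']*d,d],-1)
    w=(c-ci['t'])@np.array(ci['R']); w[d<=0]=np.nan; return w
def save(n,p,s=1.5):
    cv2.imwrite('pics/'+n,cv2.resize(p[...,::-1],None,fx=s,fy=s,interpolation=cv2.INTER_CUBIC))
def proj(X,ci):
    c=np.array(ci['R'])@np.array(X)+ci['t']; return c[0]/c[2]*ci['fx']+ci['cx'],c[1]/c[2]*ci['fy']+ci['cy']
E
python3 - <<'E'
from h import *
print({k:np.round(v,3) for k,v in observe().items()}, bot.pinch_z)
for n in ['top','side']:
    p,d,ci=grab(n); save(n+'1.png',p,1.56); np.savez(n+'1.npz',p=p,d=d,w=cloud(d,ci)); print(n,{k:np.round(v,3).tolist() for k,v in ci.items()})
E
```

```text
{'clock': np.float64(0.0), 'qpos': array([-1.415,  0.522, -0.036,  1.6  ,  0.021,  1.021, -0.113]), 'qd': array([-0.001, -0.001, -0.   , -0.001,  0.001,  0.001,  0.002]), 'joint_efforts': array([ 1.0000e-03, -9.2712e+01,  1.9800e+00, -3.6994e+01,  1.8000e-02,
        8.0000e-03,  0.0000e+00]), 'position': array([0.14 , 0.609, 0.231]), 'tool_rot': array([-3.141,  0.   ,  2.916]), 'force': array([ 0.038, -0.717,  0.151]), 'moment': array([ 0.069, -0.019, -0.017]), 'finger_force': np.float64(0.0), 'grip_width': np.float64(0.086)} 0.0187
top {'fx': 411.385, 'fy': 411.385, 'cx': 257.179, 'cy': 193.575, 'R': [[0.002, -1.0, -0.018], [-0.999, -0.001, -0.039], [0.039, 0.018, -0.999]], 't': [0.071, 0.486, 1.371]}
side {'fx': 489.487, 'fy': 489.487, 'cx': 259.869, 'cy': 188.947, 'R': [[-0.931, -0.366, -0.006], [-0.256, 0.662, -0.705], [0.262, -0.654, -0.709]], 't': [0.494, 0.217, 1.526]}
```

View pics/top1.png

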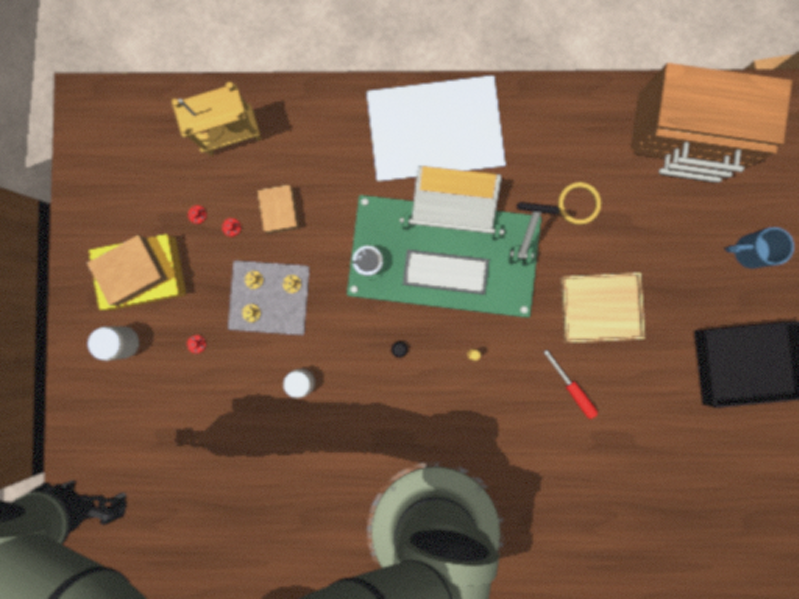

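View pics/side1.png

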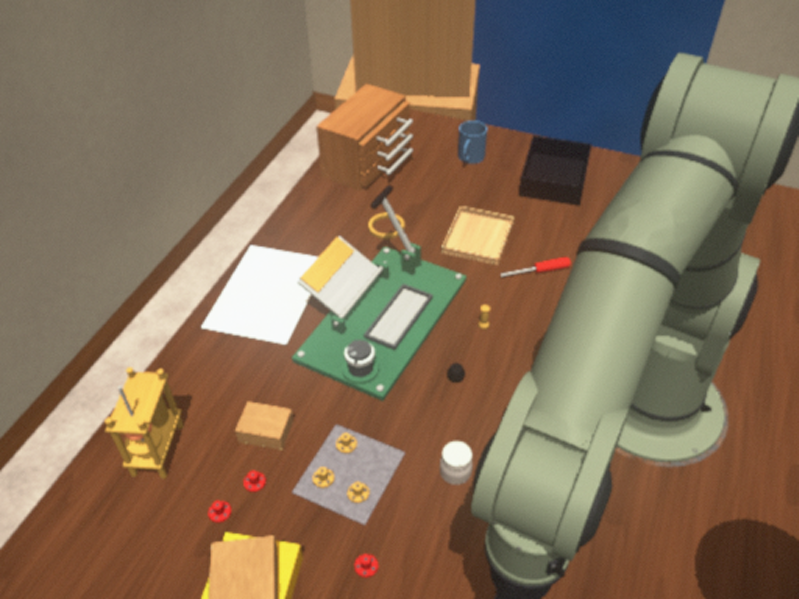

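The three brass wheels on the grey mat are at (254,279), (292,284) and (252,313) in the scaled top view. The red look-alikes, which I'll leave alone, are at (197,213), (232,227) and (196,344). The ring tower is at (368,260), the nest at (446,272), the lever bar at (538,208) and the tray at (603,307).

```bash
cat > m.py <<'E'
from h import *
z=np.load('top1.npz');p,w=z['p'],z['w'];hsv=cv2.cvtColor(p,cv2.COLOR_RGB2HSV)
H,S,V=[hsv[...,i].astype(int) for i in range(3)]
def rect(m,n):
    pts=w[m][:,:2]; r=cv2.minAreaRect((pts*1000).astype(np.float32)); print(n,m.sum(),np.round(r,2).tolist() if 0 else r, np.nanmedian(w[m][:,2]).round(4)); return r
g=(H>45)&(H<90)&(S>80)&(abs(w[...,2]-.018)<.006)&(abs(w[...,1])<.4)
g=cv2.morphologyEx(g.astype(np.uint8),cv2.MORPH_OPEN,np.ones((3,3)))>0
rect(g,'green')
# mask by pixel windows (unscaled)
def win(a,b,c,d):
    m=np.zeros(H.shape,bool); m[int(b/1.56):int(d/1.56),int(a/1.56):int(c/1.56)]=1; return m
rect(win(395,245,500,300)&(S<60)&(V>140)&(w[...,2]<.03),'nestfloor')
t=win(550,260,660,350)&(w[...,2]>.012)&(w[...,2]<.03); rect(t,'tray')
mt=win(215,250,320,345)&(w[...,2]>.0015)&(S<60)&(w[...,2]<.006); rect(mt,'mat')
wh=win(215,250,320,345)&(S>100)&(H>12)&(H<35)&(w[...,2]>.005)
n,l,st,c=cv2.connectedComponentsWithStats(wh.astype(np.uint8))
for i in range(1,n):
    if st[i,4]>20:
        q=w[l==i]; lo=q[q[:,2]<.02]; hi=q[q[:,2]>.02]; print('wheel',st[i,4],c[i]*1.56,(q.min(0)+q.max(0))[:2]/2,np.mean(lo,0),np.mean(hi,0),len(hi),q[:,2].max())
rg=win(340,235,400,285)&(w[...,2]>.065); print('tower',np.nanmedian(w[rg],0),(np.nanmin(w[rg],0)+np.nanmax(w[rg],0))/2,np.ptp(w[rg],0))
lb=win(510,195,585,225)&(V<50)&(w[...,2]>.15); print('bar',lb.sum(),np.nanmean(w[lb],0),np.nanmin(w[lb],0),np.nanmax(w[lb],0))
E
python3 m.py
```

```text
green 4004 ((586.540283203125, -17.692626953125), (388.71856689453125, 214.9340362548828), 83.25413513183594) 0.0178
nestfloor 984 ((550.7631225585938, -22.39392852783203), (165.4679412841797, 67.66959381103516), 83.36876678466797) 0.0201
tray 280 ((476.42626953125, -358.1871337890625), (140.0550537109375, 167.64157104492188), 2.8833518028259277) 0.0187
mat 980 ((497.2962341308594, 361.9901428222656), (168.4180450439453, 152.33311462402344), 85.60145568847656) 0.0035
wheel 81 [253.35555556 279.20148148] [0.53531124 0.39156466] [0.53447473 0.3907286  0.00905186] [0.53538914 0.39203777 0.02889771] 25 0.03501632498444368
wheel 77 [291.76051948 283.02857143] [0.5251231  0.30960191] [0.526506   0.30762532 0.00888721] [0.5267135  0.30885143 0.02937495] 23 0.03340860580887032
wheel 81 [250.87111111 312.26962963] [0.46418255 0.39694291] [0.4632553  0.39517511 0.00891583] [0.46382321 0.39713701 0.0282542 ] 25 0.032073831967278074
tower [0.56890653 0.1416132  0.08100081] [0.56973591 0.14274761 0.07673185] [0.05845234 0.05839121 0.02342057]
bar 69 [ 0.65247586 -0.1835013   0.20790396] [ 0.64449982 -0.21783117  0.20126293] [ 0.65961687 -0.14739822  0.21421129]
```

Request:
play_rows(
  motion=[
    [-3.5,-2.4,-0.2,0,0,0,1],
    [-7,-4.8,-0.4,0,0,0,1],
    [-10.5,-7.2,-0.6,0,0,0,1],
    [-14,-9.6,-0.8,0,0,0,1],
    [-17.5,-12,-1,0,0,0,1],
  ],
)

```text
clock: 0.6
position: [0.2845, 0.4514, 0.2412]
tool_rot: [-3.141, -0.0, 2.916]
force: [0.7, -0.6, 0.3]
grip_width: 0.0855
finger_force: 0.0
```

Request:
play_rows(
  motion=[
    [-3.5,-2.4,-0.2,0,0,0,1],
    [-7,-4.8,-0.4,0,0,0,1],
    [-10.5,-7.2,-0.6,0,0,0,1],
    [-14,-9.6,-0.8,0,0,0,1],
    [-17.5,-12,-1,0,0,0,1],
  ],
)

```text
clock: 1.1
position: [0.4281, 0.2953, 0.2513]
tool_rot: [-3.141, -0.0, 2.916]
force: [1.0, 0.4, 0.5]
grip_width: 0.0856
finger_force: 0.0
```

Request:
play_rows(
  motion=[
    [-3.5,-2.4,-0.2,0,0,0,1],
    [-7,-4.8,-0.4,0,0,0,1],
    [-10.5,-7.2,-0.6,0,0,0,1],
    [-14,-9.6,-0.8,0,0,0,1],
    [-17.5,-12,-1,0,0,0,1],
  ],
)

```text
clock: 1.6
position: [0.5719, 0.1392, 0.2612]
tool_rot: [-3.141, -0.0, 2.916]
force: [0.5, 0.7, 0.1]
grip_width: 0.0853
finger_force: 0.0
```

```bash
cat >> h.py <<'E'
def plan(*tg):
    # successive targets (x,y,z,yaw): shift (cm) in tool axes at start of each leg, turn about tool z
    s=observe(); P=np.array(s['position']); R=Ro.from_euler('xyz',s['tool_rot']); 
    print('at',P.round(4),np.round(s['tool_rot'],3),'w',round(float(s['grip_width']),4),'F',np.round(s['force'],1),'q',np.round(s['qpos'],2),'t',s['clock'])
    for x,y,z,yaw in tg:
        T=Ro.from_euler('xyz',[np.pi,0,yaw]); d=R.inv().apply(np.array([x,y,z])-P)*100
        print('leg',d.round(2),(R.inv()*T).as_rotvec().round(3)); P=np.array([x,y,z]);R=T
O=np.array([.5708,-.0234]); YAW=-.1165
def pr(x,y): c,s=np.cos(YAW),np.sin(YAW); return O+[c*x-s*y,s*x+c*y]
E
python3 - <<'E'
from h import *
plan()
p,d,ci=grab('wrist'); save('w1.png',p,1.5); np.savez('w1.npz',p=p,d=d,w=cloud(d,ci)); print(ci)
print(proj([.570,.1425,.0665],ci))
E
```

```text
at [0.5719 0.1392 0.2612] [-3.141 -0.     2.916] w 0.0853 F [0.5 0.7 0.1] q [-0.44  0.44  0.14  1.67 -0.07  1.04  1.07] t 1.6
{'fx': 287.13641022808724, 'fy': 287.13641022808724, 'cx': 256.45263900907963, 'cy': 192.231623518323, 'R': array([[ 0.22364893,  0.97466823, -0.00173391],
       [ 0.92460403, -0.21159762,  0.31675515],
       [ 0.30836429, -0.07244513, -0.94850575]]), 't': array([-0.2627119 , -0.54960842,  0.24191132])}
(np.float64(259.4074977164377), np.float64(165.81606101888266))
```

View pics/w1.png

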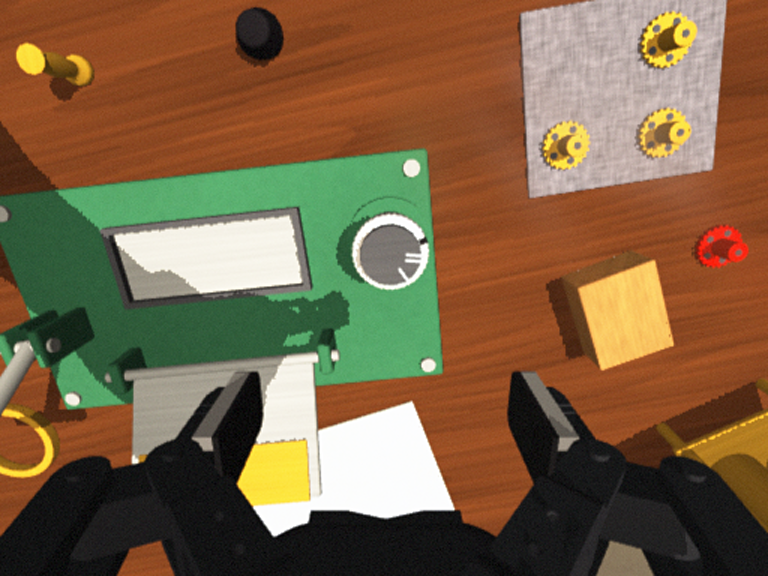

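The three wheels on the mat are brass; the red one at (722,247) is excluded. The ring is at (390,250), its black nib at (424,240), the single line at (405,275) and the double line at (415,257).

```bash
cat > ring.py <<'E'
from h import *
import sys
def ring(f,C0):
    z=np.load(f);p,w=z['p'].astype(int),z['w']; V=p.max(2); C=np.array(C0)
    r=np.hypot(w[...,0]-C[0],w[...,1]-C[1])
    top=(w[...,2]>.079)&(r<.032); q=w[top][:,:2]
    c,rad=cv2.minEnclosingCircle((q*1000).astype(np.float32)); print('upper collar',c,rad,np.median(w[top][:,2]))
    rr=(w[...,2]>.066)&(w[...,2]<.0775)&(r<.04); c2,rad2=cv2.minEnclosingCircle((w[rr][:,:2]*1000).astype(np.float32)); print('ring',c2,rad2,np.median(w[rr][:,2]))
    C=np.array(c)/1000
    def ang(m):
        d=w[m][:,:2]-C; a=np.arctan2(d[:,1],d[:,0])-YAW; return a
    r=np.hypot(w[...,0]-C[0],w[...,1]-C[1])
    nib=(r>.0245)&(r<.0295)&(V<70)&(w[...,2]>.066)
    n,l,st,_=cv2.connectedComponentsWithStats(nib.astype(np.uint8))
    for i in range(1,n):
        if st[i,4]>3: a=ang(l==i); print('nib',st[i,4],np.median(a).round(3),a.min().round(2),a.max().round(2))
    ln=(r>.010)&(r<.0225)&(V>170)&(w[...,2]>.079); a=ang(ln); print('lines hist',np.histogram(a,bins=np.arange(0,2.2,.1)))
if __name__=='__main__': ring(sys.argv[1],[.570,.1425])
E
python3 ring.py w1.npz
```

```text
upper collar (565.4454956054688, 143.56004333496094) 30.43756103515625 0.3432050348125396
ring (572.1865234375, 142.69137573242188) 30.607284545898438 0.07185216435431377
nib 8 1.601 1.56 1.68
nib 1129 1.828 1.69 1.93
nib 753 -2.046 -2.2 -1.78
lines hist (array([ 0,  0,  4,  8,  1,  0,  0,  2,  6, 11,  7, 12,  5,  0,  0,  0,  0,
        0,  0,  0,  0]), array([0. , 0.1, 0.2, 0.3, 0.4, 0.5, 0.6, 0.7, 0.8, 0.9, 1. , 1.1, 1.2,
       1.3, 1.4, 1.5, 1.6, 1.7, 1.8, 1.9, 2. , 2.1]))
```

```bash
sed -i "s/z=np.load(f);p,w=z\['p'\].astype(int),z\['w'\];/z=np.load(f);p,w=z['p'].astype(int),z['w'].copy(); w[w[...,2]>.09]=np.nan;/" ring.py; python3 ring.py w1.npz
```

```text
upper collar (572.09716796875, 142.5166473388672) 23.93674087524414 0.08230658330301105
ring (572.1865234375, 142.69137573242188) 30.607284545898438 0.07185216435431377
nib 8 1.838 1.81 1.88
lines hist (array([ 0,  0,  0,  0, 11, 16,  0,  0,  0,  0,  0,  2, 14, 11,  8, 15,  4,
        0,  0,  0,  0]), array([0. , 0.1, 0.2, 0.3, 0.4, 0.5, 0.6, 0.7, 0.8, 0.9, 1. , 1.1, 1.2,
       1.3, 1.4, 1.5, 1.6, 1.7, 1.8, 1.9, 2. , 2.1]))
```

Request:
play_rows(
  motion=[
    [0.1,0.3,0,0,0,0,1],
    [0.1,0.3,4,0,0,0,1],
    [0.1,0.3,8,0,0,0,1],
    [0.1,0.3,11,0,0,0,1],
    [0.1,0.3,13,0,0,0,1],
  ],
)

```text
clock: 2.15
position: [0.5691, 0.1446, 0.1289]
tool_rot: [-3.14, -0.003, 2.917]
force: [0.7, 0.7, -0.1]
grip_width: 0.0856
finger_force: 0.0
```

```bash
python3 - <<'E'
from h import *
plan((.572,.1426,.046,2.916))
E
```

```text
at [0.5691 0.1446 0.1289] [-3.140e+00 -3.000e-03  2.917e+00] w 0.0856 F [ 0.7  0.7 -0.1] q [-0.43  0.59  0.11  1.79 -0.09  0.76  1.08] t 2.15
leg [-0.35 -0.12  8.29] [-0.001 -0.003  0.001]
```

Request:
play_rows(
  motion=[
    [0,0,2,0,0,0,1],
    [0,0,4,0,0,0,1],
    [0,0,5,0,0,0,1],
    [0,0,5,0,0,0,1],
    [0,0,5,0,0,0,1],
  ],
)

```text
clock: 2.65
position: [0.5708, 0.1442, 0.0819]
tool_rot: [3.141, 0.0, 2.916]
force: [0.0, 0.0, 0.4]
grip_width: 0.0853
finger_force: 0.0
```

```bash
python3 - <<'E'
from h import *
plan((.572,.1426,.046,2.916))
E
```

```text
at [0.5708 0.1442 0.0819] [3.141 0.    2.916] w 0.0853 F [0.  0.  0.4] q [-0.42  0.66  0.1   1.82 -0.1   0.67  1.09] t 2.65
leg [-0.15 -0.13  3.59] [0. 0. 0.]
```

Request:
play_rows(
  motion=[
    [-0.15,-0.1,1.5,0,0,0,1],
    [-0.15,-0.1,3,0,0,0,1],
    [-0.15,-0.1,3.6,0,0,0,1],
    [-0.15,-0.1,3.6,0,0,0,1],
    [-0.15,-0.1,3.6,0,0,0,0.6],
  ],
)

```text
clock: 3.15
position: [0.572, 0.1425, 0.0453]
tool_rot: [-3.141, -0.0, 2.916]
force: [-0.5, -0.5, 0.5]
grip_width: 0.0735
finger_force: 0.0
```

Request:
play_rows(
  motion=[
    [0,0,0,0,0,0,0.4],
    [0,0,0,0,0,0,0.2],
    [0,0,0,0,0,0,0.0],
    [0,0,0,0,0,0,-0.2],
    [0,0,0,0,0,0,-0.2],
  ],
  squeeze=30,
)

```text
clock: 3.65
position: [0.5724, 0.1432, 0.0461]
tool_rot: [3.14, 0.001, 2.916]
force: [-1.7, 3.0, 7.0]
grip_width: 0.059
finger_force: 31.4
```

```bash
python3 - <<'E'
from h import *
plan((.572,.1426,.046,1.578))
p,d,ci=grab('side'); save('s2.png',p[120:280,120:340],3.6)
E
```

```text
at [0.5724 0.1432 0.0461] [3.140e+00 1.000e-03 2.916e+00] w 0.059 F [-1.7  3.   7. ] q [-0.41  0.72  0.09  1.83 -0.11  0.6   1.09] t 3.65
leg [ 0.02 -0.07  0.  ] [0.002 0.    1.338]
```

View pics/s2.png

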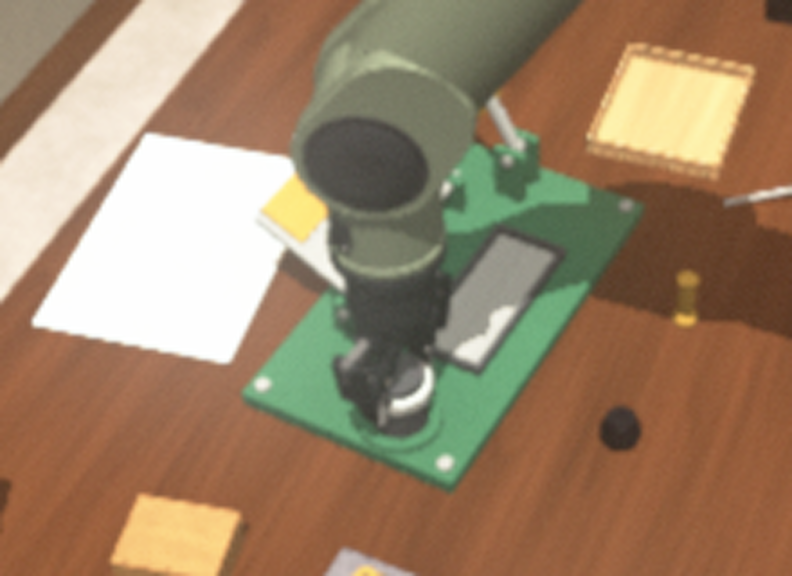

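The side view shows the fingers straddling the ring, with a 59 mm opening. Now I turn it −1.34 rad.

Request:
play_rows(
  motion=[
    [0,0,0,0,0,0.1,-0.2],
    [0,0,0,0,0,0.2,-0.2],
    [0,0,0,0,0,0.3,-0.2],
    [0,0,0,0,0,0.4,-0.2],
    [0,0,0,0,0,0.5,-0.2],
  ],
)

```text
clock: 4.2
position: [0.5724, 0.1432, 0.0461]
tool_rot: [3.14, 0.0, 2.412]
force: [-2.2, 3.3, 5.5]
grip_width: 0.0589
finger_force: 31.5
```

Request:
play_rows(
  motion=[
    [0,0,0,0,0,0.1,-0.2],
    [0,0,0,0,0,0.2,-0.2],
    [0,0,0,0,0,0.3,-0.2],
    [0,0,0,0,0,0.4,-0.2],
    [0,0,0,0,0,0.5,-0.2],
  ],
)

```text
clock: 4.7
position: [0.5723, 0.1431, 0.0461]
tool_rot: [3.14, -0.001, 1.912]
force: [-2.0, 2.3, 6.6]
grip_width: 0.0592
finger_force: 31.6
```

Request:
play_rows(
  motion=[
    [0,0,0,0,0,0.1,-0.2],
    [0,0,0,0,0,0.2,-0.2],
    [0,0,0,0,0,0.3,-0.2],
    [0,0,0,0,0,0.34,-0.2],
    [0,0,0,0,0,0.34,-0.2],
  ],
)

```text
clock: 5.2
position: [0.5723, 0.1432, 0.046]
tool_rot: [3.141, -0.001, 1.575]
force: [-1.7, 2.0, 9.1]
grip_width: 0.0587
finger_force: 31.8
```

```bash
python3 - <<'E'
from h import *
plan((.572,.1426,.046,1.578))
p,d,ci=grab('wrist');  np.savez('w2.npz',p=p,d=d,w=cloud(d,ci))
E
python3 ring.py w2.npz
```

```text
at [0.5723 0.1432 0.046 ] [ 3.141e+00 -1.000e-03  1.575e+00] w 0.0587 F [-1.7  2.   9.1] q [-0.64  0.78  0.44  1.84 -0.52  0.64  0.12] t 5.2
leg [-0.06 -0.03  0.  ] [ 0.001 -0.001 -0.003]
upper collar (570.5241088867188, 144.61648559570312) 31.870981216430664 0.08242206014012923
ring (569.399169921875, 151.0213623046875) 38.962650299072266 0.07187208940901221
nib 465 2.949 -3.02 3.26
nib 66 0.435 0.32 0.52
lines hist (array([ 0,  1, 17, 75, 44,  0,  0,  0,  0,  9, 35, 75, 38, 61, 88,  5,  0,
        0,  0,  0,  0]), array([0. , 0.1, 0.2, 0.3, 0.4, 0.5, 0.6, 0.7, 0.8, 0.9, 1. , 1.1, 1.2,
       1.3, 1.4, 1.5, 1.6, 1.7, 1.8, 1.9, 2. , 2.1]))
```

Request:
play_rows(
  motion=[
    [0,0,0,0,0,0,0.3],
    [0,0,0,0,0,0,1],
    [0,0,0,0,0,0,1],
    [0,0,0,0,0,0,1],
    [0,0,0,0,0,0,1],
  ],
)

```text
clock: 5.75
position: [0.5719, 0.1424, 0.0453]
tool_rot: [-3.142, 0.0, 1.576]
force: [0.1, 0.0, 0.4]
grip_width: 0.0852
finger_force: 0.0
```

Request:
play_rows(
  motion=[
    [0,0,-2,0,0,0,1],
    [0,0,-6,0,0,0,1],
    [0,0,-10,0,0,0,1],
    [0,0,-14,0,0,0,1],
    [0,0,-18,0,0,0,1],
  ],
)

```text
clock: 6.25
position: [0.5717, 0.1423, 0.227]
tool_rot: [-3.141, 0.0, 1.575]
force: [-0.1, 0.7, -0.3]
grip_width: 0.0852
finger_force: 0.0
```

```bash
python3 - <<'E'
from h import *
p,d,ci=grab('wrist');  np.savez('w2.npz',p=p,d=d,w=cloud(d,ci))
plan((.5350,.3915,.18,1.9),(.5350,.3915,.011,1.9))
E
python3 ring.py w2.npz
```

```text
at [0.5741 0.1423 0.233 ] [ 3.135e+00 -2.000e-03  1.575e+00] w 0.0855 F [3.6 1.3 8.6] q [-0.76  0.53  0.62  1.72 -0.36  1.   -0.01] t 6.3
leg [24.92 -3.84  5.33] [ 0.007 -0.001 -0.325]
leg [ 0.  -0.  16.9] [0. 0. 0.]
upper collar (572.0261840820312, 142.5067901611328) 23.907730102539062 0.08244973311322676
ring (571.967529296875, 142.25350952148438) 30.64630889892578 0.07193496034440751
nib 12 0.508 0.45 0.57
lines hist (array([ 0,  0,  0,  1, 14, 12,  1,  0,  0,  0,  0,  3, 14,  6,  5, 13,  3,
        0,  0,  0,  0]), array([0. , 0.1, 0.2, 0.3, 0.4, 0.5, 0.6, 0.7, 0.8, 0.9, 1. , 1.1, 1.2,
       1.3, 1.4, 1.5, 1.6, 1.7, 1.8, 1.9, 2. , 2.1]))
```

Request:
play_rows(
  motion=[
    [4,-1.5,0,0,0,0,0.2],
    [8,-3,0,0,0,0,0.2],
    [12,-4.5,0,0,0,0,0.2],
    [16,-6,0,0,0,0,0.2],
    [19,-7.2,0,0,0,0,0.2],
  ],
)

```text
clock: 6.8
position: [0.4976, 0.3348, 0.2251]
tool_rot: [-3.141, -0.0, 1.578]
force: [0.3, 0.8, 0.2]
grip_width: 0.0513
finger_force: 0.0
```

```bash
cat > wh.py <<'E'
from h import *
import sys
def wheels(p,w,base,xr,yr):
    hsv=cv2.cvtColor(p,cv2.COLOR_RGB2HSV).astype(int)
    m=(hsv[...,0]>14)&(hsv[...,0]<35)&(hsv[...,1]>110)&(w[...,0]>xr[0])&(w[...,0]<xr[1])&(w[...,1]>yr[0])&(w[...,1]<yr[1])&(w[...,2]<base+.04)
    hub=m&(w[...,2]>base+.0225)&(w[...,2]<base+.032)
    n,l,st,c=cv2.connectedComponentsWithStats(hub.astype(np.uint8)); out=[]
    for i in range(1,n):
        if st[i,4]<12: continue
        q=w[l==i]; z=np.median(q[:,2]); cc,r=cv2.minEnclosingCircle((q[:,:2]*1000).astype(np.float32))
        dm=m&(w[...,2]<base+.009)&(np.hypot(w[...,0]-cc[0]/1e3,w[...,1]-cc[1]/1e3)<.03); d=w[dm]
        cd,rd=cv2.minEnclosingCircle((d[:,:2]*1000).astype(np.float32)) if dm.sum()>5 else ((0,0),0)
        print('hub',np.round(cc,1),round(r,1),'z',z.round(4),'disc',np.round(cd,1),round(rd,1),'px',c[i].round(0))
        out.append(cc)
    return out
if __name__=='__main__':
    plan(); p,d,ci=grab('wrist'); wheels(p,cloud(d,ci),.003,(.4,.62),(.22,.5))
E
python3 wh.py
```

```text
at [0.4976 0.3348 0.2251] [-3.141 -0.     1.578] w 0.0513 F [0.3 0.8 0.2] q [-1.1   0.56  0.61  1.7  -0.37  1.   -0.35] t 6.8
hub [464.6 398. ] 8.8 z 0.0292 disc [464.4 398.2] 20.2 px [228. 112.]
hub [536.6 393.3] 8.9 z 0.0293 disc [536.6 393.7] 20.2 px [291. 117.]
hub [527.8 310.9] 8.9 z 0.0294 disc [528.2 310.4] 20.5 px [281. 186.]
```

Request:
play_rows(
  motion=[
    [-1.2,1.5,2,0,0,0,0.1],
    [-2.4,3,6,0,0,0,0.1],
    [-2.4,3,10,0,0,0,0.1],
    [-2.4,3,13,0,0,0,0.1],
    [-2.4,3,15,0,0,0,0.1],
  ],
)

```text
clock: 7.35
position: [0.5285, 0.3074, 0.0729]
tool_rot: [-3.14, 0.002, 1.575]
force: [0.9, 0.8, -0.5]
grip_width: 0.047
finger_force: 0.0
```

Request:
play_rows(
  motion=[
    [0,0,2,0,0,0,0.1],
    [0,0,2,0,0,0,0.1],
    [0,0,2,0,0,0,0.1],
    [0,0,2,0,0,0,0.1],
    [0,0,2,0,0,0,0.1],
  ],
)

```text
clock: 7.85
position: [0.5295, 0.3087, 0.0564]
tool_rot: [3.14, -0.001, 1.576]
force: [0.1, 0.0, 0.8]
grip_width: 0.0468
finger_force: 0.0
```

```bash
python3 - <<'E'
from h import *
plan((.528,.3107,.0115,1.576))
E
```

```text
at [0.5295 0.3087 0.0564] [ 3.140e+00 -1.000e-03  1.576e+00] w 0.0468 F [0.1 0.  0.8] q [-0.93  0.79  0.46  1.77 -0.51  0.7  -0.18] t 7.85
leg [ 0.2  -0.16  4.49] [ 0.001 -0.001 -0.   ]
```

Request:
play_rows(
  motion=[
    [0.2,-0.15,1.5,0,0,0,0.1],
    [0.2,-0.15,3,0,0,0,0.1],
    [0.2,-0.15,4.2,0,0,0,0.1],
    [0.2,-0.15,4.5,0,0,0,0.1],
    [0.2,-0.15,4.5,0,0,0,0.1],
  ],
)

```text
clock: 8.35
position: [0.5274, 0.3099, 0.0095]
tool_rot: [-3.141, 0.001, 1.575]
force: [-0.4, 0.1, 0.4]
grip_width: 0.047
finger_force: 0.0
```

Request:
play_rows(
  motion=[
    [0,0,0,0,0,0,-0.3],
    [0,0,0,0,0,0,-0.6],
    [0,0,0,0,0,0,-1],
    [0,0,0,0,0,0,-1],
    [0,0,0,0,0,0,-1],
  ],
  squeeze=40,
)

```text
clock: 8.85
position: [0.5279, 0.3104, 0.0109]
tool_rot: [3.141, -0.0, 1.576]
force: [-1.4, -2.4, 7.0]
grip_width: 0.0166
finger_force: 39.0
```

Request:
play_rows(
  motion=[
    [0,0,-1,0,0,0,-1],
    [0,0,-3,0,0,0,-1],
    [0,0,-6,0,0,0,-1],
    [0,0,-8.5,0,0,0,-1],
    [0,0,-9,0,0,0,-1],
  ],
)

```text
clock: 9.35
position: [0.5288, 0.3109, 0.1037]
tool_rot: [3.138, -0.002, 1.576]
force: [-0.0, 0.6, -1.3]
grip_width: 0.0163
finger_force: 39.1
```

```bash
python3 - <<'E'
from h import *
p,d,ci=grab('wrist'); w=cloud(d,ci); np.savez('w3.npz',p=p,d=d,w=w)
N=np.array([.5518,-.0215]); u=np.array([.1165,.993])
for k in (-.052,0,.052): print(k,(N+k*u).round(4))
q=N+.052*u; plan((q[0],q[1],.10,1.576))
E
```

```text
-0.052 [ 0.5457 -0.0731]
0 [ 0.5518 -0.0215]
0.052 [0.5579 0.0301]
at [0.5285 0.3109 0.1029] [ 3.139e+00 -2.000e-03  1.576e+00] w 0.0166 F [ 0.4 -0.4 -0.3] q [-0.96  0.73  0.51  1.76 -0.48  0.78 -0.21] t 9.4
leg [-28.09   2.8    0.24] [ 0.003 -0.002 -0.   ]
```

Request:
play_rows(
  motion=[
    [-2,0.2,-3,0,0,0,-1],
    [-6,0.4,-4,0,0,0,-1],
    [-10,0.6,-4,0,0,0,-1],
    [-14,0.7,-4,0,0,0,-1],
    [-18,0.8,-4,0,0,0,-1],
  ],
)

```text
clock: 9.9
position: [0.536, 0.1289, 0.1399]
tool_rot: [-3.141, 0.0, 1.576]
force: [1.1, -0.5, -0.2]
grip_width: 0.0164
finger_force: 39.1
```

Request:
play_rows(
  motion=[
    [-4,0.2,0,0,0,0,-1],
    [-8,0.4,0,0,0,0,-1],
    [-12,0.6,0,0,0,0,-1],
    [-16,0.8,0,0,0,0,-1],
    [-20.4,0.9,0,0,0,0,-1],
  ],
)

```text
clock: 10.4
position: [0.5462, -0.0746, 0.1398]
tool_rot: [-3.141, -0.0, 1.577]
force: [1.8, 0.7, -0.0]
grip_width: 0.0168
finger_force: 28.4
```

```bash
python3 - <<'E'
from h import *
z=np.load('w1.npz');p,w=z['p'].astype(int),z['w']
m=(w[...,2]>.0165)&(w[...,2]<.024)&(p.max(2)-p.min(2)<45)&(p.max(2)>60)&(abs(w[...,1]+.02)<.1)&(abs(w[...,0]-.55)<.06)
print(m.sum(),cv2.minAreaRect((w[m][:,:2]*1000).astype(np.float32)))
m=(w[...,2]>.0255)&(w[...,2]<.031)&(abs(w[...,1]+.02)<.11)&(abs(w[...,0]-.55)<.05)
print(m.sum(),cv2.minAreaRect((w[m][:,:2]*1000).astype(np.float32)))
plan((.5457,-.0731,.0285,1.576))
E
```

```text
5913 ((555.815673828125, -20.225128173828125), (199.6419219970703, 108.31877899169922), 89.85404968261719)
1682 ((552.94091796875, -21.52057647705078), (177.08477783203125, 76.58464050292969), 83.28517150878906)
at [ 0.5462 -0.0746  0.1398] [-3.141 -0.     1.577] w 0.0168 F [ 1.8  0.7 -0. ] q [-0.34  0.59  0.52  1.9  -0.41  0.76  0.42] t 10.4
leg [ 0.15 -0.04 11.13] [-0.001 -0.     0.001]
```

Request:
play_rows(
  motion=[
    [0,0,2,0,0,0,-1],
    [0.1,0,4,0,0,0,-1],
    [0.1,0,5,0,0,0,-1],
    [0.1,0,5,0,0,0,-1],
    [0.1,0,5,0,0,0,-1],
  ],
)

```text
clock: 10.9
position: [0.5466, -0.0725, 0.0906]
tool_rot: [-3.142, 0.0, 1.576]
force: [-0.3, -0.5, -0.3]
grip_width: 0.0164
finger_force: 40.5
```

```bash
python3 - <<'E'
from h import *
p,d,ci=grab('wrist'); p2,d2,c2=grab('side')
a=cv2.resize(p[100:384,110:410],(600,568)); 
save('w4.png',a,1)
plan((.5462,-.0730,.0285,1.576))
w=cloud(d2,c2);u,v=map(int,proj([.546,-.074,.09],c2)); b=w[v-25:v+25,u-25:u+25]; print(u,v)
hsv=cv2.cvtColor(p2[v-30:v+30,u-30:u+30],cv2.COLOR_RGB2HSV).astype(int); m=(hsv[...,0]>14)&(hsv[...,0]<35)&(hsv[...,1]>110); q=w[v-30:v+30,u-30:u+30][m]; print(m.sum(),np.percentile(q,[2,50,98],axis=0) if m.sum() else 0)
E
```

```text
at [ 0.5469 -0.0724  0.091 ] [3.141 0.    1.576] w 0.0163 F [ 0.4  0.6 -0.8] q [-0.3   0.66  0.47  1.92 -0.46  0.66  0.45] t 11.0
leg [-0.06 -0.08  6.25] [0.001 0.    0.   ]
263 178
174 [[ 0.46987339 -0.32247807  0.00187498]
 [ 0.54803236 -0.22980626  0.02097317]
 [ 0.72354955 -0.05123477  0.19271847]]
```

View pics/w4.png

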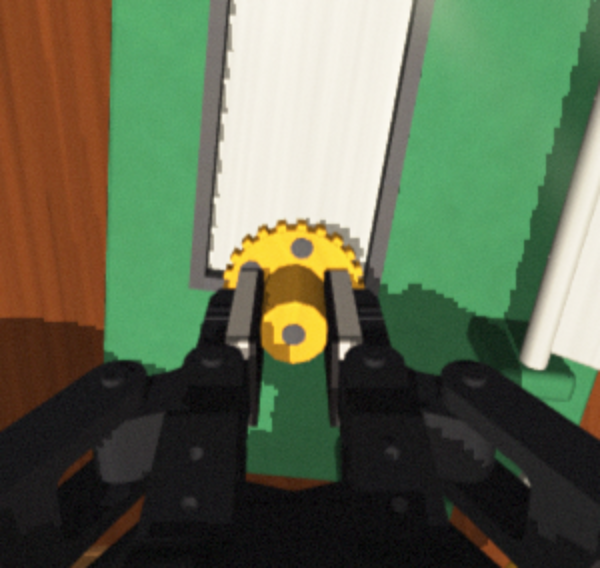

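The wheel is upright in the pads at (294,300) and sits over the nest's end slot. Lowering.

Request:
play_rows(
  motion=[
    [-0.1,-0.05,2,0,0,0,-1],
    [-0.1,-0.05,4,0,0,0,-1],
    [-0.1,-0.05,5.4,0,0,0,-1],
    [-0.1,-0.05,5.8,0,0,0,-1],
    [-0.1,-0.05,6.0,0,0,0,-1],
  ],
)

```text
clock: 11.5
position: [0.5462, -0.0737, 0.0305]
tool_rot: [3.141, 0.0, 1.576]
force: [0.4, 0.0, -1.1]
grip_width: 0.0163
finger_force: 40.5
```

Request:
play_rows(
  motion=[
    [0,0,0.1,0,0,0,-1],
    [0,0,0.2,0,0,0,-1],
    [0,0,0.25,0,0,0,-1],
    [0,0,0.25,0,0,0,-1],
    [0,0,0.25,0,0,0,-1],
  ],
)

```text
clock: 12.0
position: [0.5461, -0.0736, 0.028]
tool_rot: [3.141, -0.0, 1.576]
force: [-0.4, 0.7, 0.1]
grip_width: 0.0162
finger_force: 40.5
```

Request:
play_rows(
  motion=[
    [0,0,0.05,0,0,0,-1],
    [0,0,0.1,0,0,0,-1],
    [0,0,0.1,0,0,0,-0.7],
    [0,0,0.1,0,0,0,-0.3],
    [0,0,0.1,0,0,0,-0.1],
  ],
)

```text
clock: 12.5
position: [0.5461, -0.0736, 0.0269]
tool_rot: [3.141, 0.0, 1.576]
force: [-0.4, 0.2, 0.4]
grip_width: 0.0382
finger_force: 0.0
```

Request:
play_rows(
  motion=[
    [0,0,0,0,0,0,-0.1],
    [0,0,-1.5,0,0,0,-0.1],
    [0,0,-4,0,0,0,-0.1],
    [0,0,-8,0,0,0,-0.1],
    [0,0,-12,0,0,0,-0.1],
  ],
)

```text
clock: 13.0
position: [0.5455, -0.0738, 0.1489]
tool_rot: [-3.141, 0.0, 1.575]
force: [0.1, 0.2, 0.4]
grip_width: 0.0385
finger_force: 0.0
```

Request:
play_rows(
  motion=[
    [4.5,-0.2,-0.5,0,0,0,0.1],
    [9,-0.4,-1,0,0,0,0.1],
    [13.5,-0.6,-1,0,0,0,0.1],
    [18,-0.8,-1,0,0,0,0.1],
    [22.5,-1,-1,0,0,0,0.1],
  ],
)

```text
clock: 13.5
position: [0.5345, 0.1531, 0.158]
tool_rot: [3.141, -0.0, 1.575]
force: [1.2, 0.5, -0.0]
grip_width: 0.0467
finger_force: 0.0
```

Request:
play_rows(
  motion=[
    [4,-0.5,-1,0,0,0,0.1],
    [8,-1,-2,0,0,0,0.1],
    [12,-1.5,-3,0,0,0,0.1],
    [16,-2,-4,0,0,0,0.1],
    [16,-2,-4,0,0,0,0.1],
  ],
)

```text
clock: 14.0
position: [0.5127, 0.3173, 0.1984]
tool_rot: [3.141, -0.003, 1.583]
force: [-0.3, -0.9, -1.9]
grip_width: 0.0473
finger_force: 0.0
```

```bash
cat > look.py <<'E'
from wh import *
p,d,ci=grab('wrist'); print('mat'); wheels(p,cloud(d,ci),.003,(.4,.62),(.22,.5))
p,d,ci=grab('top'); print('top nest/all'); w=cloud(d,ci); wheels(p,w,.020,(.48,.62),(-.13,.09)); wheels(p,w,.003,(.4,.62),(.22,.5))
plan((.5366,.3935,.06,1.576),(.5366,.3935,.0115,1.576))
E
python3 look.py
```

```text
mat
hub [464.7 398.2] 8.8 z 0.0293 disc [464.1 398.2] 20.8 px [211.  96.]
hub [536.4 393.3] 8.8 z 0.0292 disc [536.6 392.9] 20.3 px [280. 102.]
top nest/all
hub [544.8 -73.9] 8.8 z 0.0467 disc [545.3 -72.2] 16.3 px [302. 175.]
at [0.5138 0.3117 0.1975] [3.141 0.    1.577] w 0.0471 F [-0.5 -1.3  0.1] q [-1.04  0.59  0.59  1.72 -0.39  0.95 -0.29] t 14.1
leg [ 8.17  2.33 13.75] [0.    0.    0.001]
leg [ 0.   -0.    4.85] [0. 0. 0.]
```

Request:
play_rows(
  motion=[
    [4,1.2,2,0,0,0,0.1],
    [8.2,2.3,5,0,0,0,0.1],
    [8.2,2.3,9,0,0,0,0.1],
    [8.2,2.3,12,0,0,0,0.1],
    [8.2,2.3,13.7,0,0,0,0.1],
  ],
)

```text
clock: 14.6
position: [0.5364, 0.3912, 0.0577]
tool_rot: [-3.14, 0.003, 1.574]
force: [-0.8, 0.9, 0.2]
grip_width: 0.0469
finger_force: 0.0
```

Request:
play_rows(
  motion=[
    [0,0,1,0,0,0,0.1],
    [0,0,1,0,0,0,0.1],
    [0,0,1,0,0,0,0.1],
    [0,0,1,0,0,0,0.1],
    [0,0,1,0,0,0,0.1],
  ],
)

```text
clock: 15.1
position: [0.5371, 0.3937, 0.0509]
tool_rot: [3.141, -0.001, 1.576]
force: [0.8, 0.7, -1.3]
grip_width: 0.0473
finger_force: 0.0
```

```bash
python3 - <<'E'
from h import *
plan((.5366,.3935,.0110,1.576))
E
```

```text
at [0.5371 0.3937 0.0509] [ 3.141e+00 -1.000e-03  1.576e+00] w 0.0473 F [ 0.8  0.7 -1.3] q [-1.01  0.86  0.47  1.62 -0.51  0.78 -0.31] t 15.1
leg [-0.02 -0.06  3.99] [ 0.001 -0.001 -0.   ]
```

Request:
play_rows(
  motion=[
    [0,0,1.5,0,0,0,0.1],
    [0,0,3,0,0,0,0.1],
    [0,0,4,0,0,0,0.1],
    [0,0,4,0,0,0,0.1],
    [0,0,4,0,0,0,0.1],
  ],
)

```text
clock: 15.6
position: [0.5367, 0.3931, 0.0094]
tool_rot: [-3.141, 0.001, 1.576]
force: [-0.2, 0.0, 0.9]
grip_width: 0.0469
finger_force: 0.0
```

Request:
play_rows(
  motion=[
    [0,0,0,0,0,0,-0.3],
    [0,0,0,0,0,0,-0.6],
    [0,0,0,0,0,0,-1],
    [0,0,0,0,0,0,-1],
    [0,0,0,0,0,0,-1],
  ],
)

```text
clock: 16.1
position: [0.537, 0.3935, 0.0104]
tool_rot: [3.141, -0.001, 1.576]
force: [-1.3, 0.3, 7.2]
grip_width: 0.0163
finger_force: 39.0
```

Request:
play_rows(
  motion=[
    [0,0,-1,0,0,0,-1],
    [0,0,-4,0,0,0,-1],
    [0,0,-8,0,0,0,-1],
    [0,0,-12,0,0,0,-1],
    [-2,0,-13,0,0,0,-1],
  ],
)

```text
clock: 16.6
position: [0.5377, 0.3762, 0.1443]
tool_rot: [3.137, -0.004, 1.579]
force: [0.1, 0.7, -1.0]
grip_width: 0.0163
finger_force: 39.1
```

Request:
play_rows(
  motion=[
    [-4,0.2,0,0,0,0,-1],
    [-8,0.3,0,0,0,0,-1],
    [-12,0.5,0,0,0,0,-1],
    [-16,0.6,0,0,0,0,-1],
    [-20,0.8,0,0,0,0,-1],
  ],
)

```text
clock: 17.1
position: [0.5452, 0.1714, 0.14]
tool_rot: [-3.141, 0.0, 1.576]
force: [0.7, -0.7, -0.9]
grip_width: 0.0161
finger_force: 39.1
```

Request:
play_rows(
  motion=[
    [-4,0.2,0,0,0,0,-1],
    [-8,0.3,0,0,0,0,-1],
    [-12,0.5,0,0,0,0,-1],
    [-16,0.6,0,0,0,0,-1],
    [-19.5,0.8,0,0,0,0,-1],
  ],
)

```text
clock: 17.6
position: [0.554, -0.0241, 0.1401]
tool_rot: [-3.141, 0.0, 1.575]
force: [0.3, -0.1, -1.5]
grip_width: 0.016
finger_force: 39.1
```

Request:
play_rows(
  motion=[
    [0,0,1,0,0,0,-1],
    [0,0,4,0,0,0,-1],
    [0,0,6,0,0,0,-1],
    [0,0,7,0,0,0,-1],
    [0,0,7,0,0,0,-1],
  ],
)

```text
clock: 18.1
position: [0.554, -0.0216, 0.069]
tool_rot: [-3.14, 0.0, 1.576]
force: [-0.6, -0.5, 0.0]
grip_width: 0.0159
finger_force: 39.1
```

```bash
python3 - <<'E'
from h import *
plan((.5525,-.0215,.0275,1.576))
E
```

```text
at [ 0.554  -0.0216  0.069 ] [-3.14   0.     1.576] w 0.0159 F [-0.6 -0.5  0. ] q [-0.38  0.7   0.44  1.92 -0.48  0.63  0.38] t 18.1
leg [ 0.01 -0.14  4.15] [-0.002  0.    -0.   ]
```

Request:
play_rows(
  motion=[
    [0,0,1.5,0,0,0,-1],
    [0,0,3,0,0,0,-1],
    [0,0,3.8,0,0,0,-1],
    [0,0,4.1,0,0,0,-1],
    [0,0,4.15,0,0,0,-1],
  ],
)

```text
clock: 18.6
position: [0.5546, -0.0217, 0.028]
tool_rot: [-3.141, 0.0, 1.576]
force: [-0.4, -0.8, -0.2]
grip_width: 0.0165
finger_force: 39.1
```

Request:
play_rows(
  motion=[
    [0,0,0,0,0,0,-1],
    [0,0,0.1,0,0,0,-1],
    [0,0,0.1,0,0,0,-0.6],
    [0,0,0.1,0,0,0,-0.1],
    [0,0,0.1,0,0,0,-0.1],
  ],
)

```text
clock: 19.1
position: [0.5549, -0.0215, 0.0275]
tool_rot: [3.141, -0.0, 1.576]
force: [-0.5, -0.3, 0.2]
grip_width: 0.0387
finger_force: 0.0
```

Request:
play_rows(
  motion=[
    [0,0,0,0,0,0,-0.1],
    [0,0,-1.5,0,0,0,-0.1],
    [0,0,-4,0,0,0,-0.1],
    [0,0,-8,0,0,0,-0.1],
    [0,0,-12,0,0,0,-0.1],
  ],
)

```text
clock: 19.6
position: [0.5543, -0.0218, 0.1495]
tool_rot: [-3.141, 0.0, 1.575]
force: [1.2, 0.0, 0.1]
grip_width: 0.0384
finger_force: 0.0
```

Request:
play_rows(
  motion=[
    [4,-0.5,-1,0,0,0,0.1],
    [8,-1,-2,0,0,0,0.1],
    [12,-2,-2,0,0,0,0.1],
    [16,-3,-2,0,0,0,0.1],
    [20,-4,-2,0,0,0,0.1],
  ],
)

```text
clock: 20.1
position: [0.5132, 0.1797, 0.1685]
tool_rot: [3.141, -0.001, 1.575]
force: [1.5, 0.7, 0.3]
grip_width: 0.047
finger_force: 0.0
```

Request:
play_rows(
  motion=[
    [4,-0.5,-1,0,0,0,0.1],
    [8,-1,-2,0,0,0,0.1],
    [12,-2,-3,0,0,0,0.1],
    [13,-3,-3,0,0,0,0.1],
    [13,-3,-3,0,0,0,0.1],
  ],
)

```text
clock: 20.6
position: [0.4816, 0.3099, 0.198]
tool_rot: [-3.141, -0.001, 1.579]
force: [-0.1, -0.5, -0.0]
grip_width: 0.047
finger_force: 0.0
```

```bash
sed -i 's/^plan.*/plan((.4645,.398,.06,1.576),(.4645,.398,.0110,1.576))/' look.py; python3 look.py
```

```text
mat
hub [464.5 398.1] 8.8 z 0.0293 disc [464.1 398.4] 20.4 px [241.  89.]
top nest/all
hub [553.6 -22.5] 8.6 z 0.0471 disc [553.3 -21.2] 16.1 px [286. 173.]
hub [545.8 -73.3] 8.9 z 0.0463 disc [544.7 -72.2] 16.1 px [302. 175.]
at [0.4832 0.3073 0.1978] [3.141 0.    1.575] w 0.0468 F [-0.1  0.4 -0.3] q [-1.08  0.55  0.59  1.8  -0.37  0.91 -0.32] t 20.7
leg [ 9.09 -1.83 13.78] [ 0.     0.    -0.001]
leg [ 0.  -0.   4.9] [0. 0. 0.]
```

Request:
play_rows(
  motion=[
    [4,-0.9,2,0,0,0,0.1],
    [8,-1.8,5,0,0,0,0.1],
    [9,-1.8,9,0,0,0,0.1],
    [9,-1.8,12,0,0,0,0.1],
    [9,-1.8,13.7,0,0,0,0.1],
  ],
)

```text
clock: 21.2
position: [0.4648, 0.3961, 0.0582]
tool_rot: [-3.14, 0.002, 1.574]
force: [1.0, -0.4, 1.2]
grip_width: 0.047
finger_force: 0.0
```

Request:
play_rows(
  motion=[
    [0,0,1,0,0,0,0.1],
    [0,0,1,0,0,0,0.1],
    [0,0,1,0,0,0,0.1],
    [0,0,1,0,0,0,0.1],
    [0,0,1,0,0,0,0.1],
  ],
)

```text
clock: 21.7
position: [0.4651, 0.3983, 0.0513]
tool_rot: [3.141, -0.001, 1.576]
force: [-1.3, 1.0, -0.2]
grip_width: 0.0472
finger_force: 0.0
```

```bash
python3 - <<'E'
from h import *
plan((.4645,.398,.0110,1.576))
E
```

```text
at [0.4651 0.3983 0.0513] [ 3.141e+00 -1.000e-03  1.576e+00] w 0.0472 F [-1.3  1.  -0.2] q [-1.1   0.79  0.45  1.78 -0.51  0.69 -0.36] t 21.7
leg [-0.04 -0.06  4.03] [ 0.001 -0.001 -0.   ]
```

Request:
play_rows(
  motion=[
    [0,0,1.5,0,0,0,0.1],
    [0,0,3,0,0,0,0.1],
    [0,0,4,0,0,0,0.1],
    [0,0,4,0,0,0,0.1],
    [0,0,4,0,0,0,0.1],
  ],
)

```text
clock: 22.2
position: [0.4647, 0.3977, 0.01]
tool_rot: [-3.141, 0.001, 1.576]
force: [-0.1, -0.7, -0.0]
grip_width: 0.0474
finger_force: 0.0
```

Request:
play_rows(
  motion=[
    [0,0,0,0,0,0,-0.3],
    [0,0,0,0,0,0,-0.6],
    [0,0,0,0,0,0,-1],
    [0,0,0,0,0,0,-1],
    [0,0,0,0,0,0,-1],
  ],
)

```text
clock: 22.7
position: [0.4649, 0.3982, 0.0109]
tool_rot: [3.141, -0.001, 1.576]
force: [-1.5, -2.5, 6.7]
grip_width: 0.0164
finger_force: 39.0
```

Request:
play_rows(
  motion=[
    [0,0,-1,0,0,0,-1],
    [0,0,-4,0,0,0,-1],
    [0,0,-8,0,0,0,-1],
    [0,0,-12,0,0,0,-1],
    [-2,0,-13,0,0,0,-1],
  ],
)

```text
clock: 23.2
position: [0.4656, 0.3808, 0.1447]
tool_rot: [3.138, -0.005, 1.578]
force: [-0.1, -1.5, -2.1]
grip_width: 0.0166
finger_force: 39.1
```

Request:
play_rows(
  motion=[
    [-3.5,1,0,0,0,0,-1],
    [-7,2,0,0,0,0,-1],
    [-10.5,3,0,0,0,0,-1],
    [-14,4,0,0,0,0,-1],
    [-17.5,5,0,0,0,0,-1],
  ],
)

```text
clock: 23.7
position: [0.5159, 0.2019, 0.1411]
tool_rot: [3.141, -0.0, 1.576]
force: [0.3, -0.1, -1.2]
grip_width: 0.0164
finger_force: 39.1
```

Request:
play_rows(
  motion=[
    [-3.5,1,0,0,0,0,-1],
    [-7,2,0,0,0,0,-1],
    [-10.5,3,0,0,0,0,-1],
    [-14,4,0,0,0,0,-1],
    [-17.2,4.4,0,0,0,0,-1],
  ],
)

```text
clock: 24.2
position: [0.5611, 0.0296, 0.1411]
tool_rot: [3.141, 0.0, 1.575]
force: [0.7, 0.9, -0.7]
grip_width: 0.0164
finger_force: 39.1
```

Request:
play_rows(
  motion=[
    [0,0,1,0,0,0,-1],
    [0,0,4,0,0,0,-1],
    [0,0,6,0,0,0,-1],
    [0,0,7,0,0,0,-1],
    [0,0,7,0,0,0,-1],
  ],
)

```text
clock: 24.7
position: [0.56, 0.0317, 0.0697]
tool_rot: [-3.14, 0.0, 1.576]
force: [0.1, 0.3, -0.4]
grip_width: 0.0165
finger_force: 39.2
```

```bash
python3 - <<'E'
from h import *
plan((.5595,.0305,.0275,1.576))
E
```

```text
at [0.56   0.0317 0.0697] [-3.14   0.     1.576] w 0.0165 F [ 0.1  0.3 -0.4] q [-0.47  0.7   0.44  1.91 -0.48  0.64  0.28] t 24.7
leg [-0.12 -0.04  4.22] [-0.001  0.    -0.   ]
```

Request:
play_rows(
  motion=[
    [-0.1,0,1.5,0,0,0,-1],
    [-0.1,0,3,0,0,0,-1],
    [-0.1,0,3.8,0,0,0,-1],
    [-0.1,0,4.15,0,0,0,-1],
    [-0.1,0,4.2,0,0,0,-1],
  ],
)

```text
clock: 25.2
position: [0.5604, 0.0304, 0.0281]
tool_rot: [-3.141, -0.0, 1.575]
force: [-0.3, 0.3, -0.4]
grip_width: 0.0163
finger_force: 39.2
```

Request:
play_rows(
  motion=[
    [0,0,0,0,0,0,-1],
    [0,0,0.1,0,0,0,-1],
    [0,0,0.1,0,0,0,-0.6],
    [0,0,0.1,0,0,0,-0.1],
    [0,0,0.1,0,0,0,-0.1],
  ],
)

```text
clock: 25.7
position: [0.5606, 0.0305, 0.0274]
tool_rot: [3.141, -0.0, 1.576]
force: [0.0, 0.5, -1.3]
grip_width: 0.0382
finger_force: 0.0
```

Request:
play_rows(
  motion=[
    [0,0,0,0,0,0,-0.1],
    [0,0,-1.5,0,0,0,-0.1],
    [0,0,-6,0,0,0,-0.1],
    [0,0,-11,0,0,0,0],
    [0,0,-16,0,0,0,0],
  ],
)

```text
clock: 26.2
position: [0.56, 0.0301, 0.19]
tool_rot: [-3.141, 0.0, 1.575]
force: [1.2, 0.8, -0.4]
grip_width: 0.0426
finger_force: 0.0
```

Request:
play_rows(
  motion=[
    [0,0,-4,0,0,0,0],
    [0,0,-9,0,0,0,0.1],
    [-3,1,-11,0,0,0,0.1],
    [-6,2,-12,0,0,0.06,0.1],
    [-9,3,-12,0,0,0.12,0.1],
  ],
)

```text
clock: 26.7
position: [0.5914, -0.0606, 0.3103]
tool_rot: [3.138, -0.001, 1.454]
force: [0.7, 0.3, 0.2]
grip_width: 0.0468
finger_force: 0.0
```

```bash
cat > nest.py <<'E'
from wh import *
for c in ('wrist','top'):
    p,d,ci=grab(c); print(c); w=cloud(d,ci); wheels(p,w,.020,(.48,.62),(-.13,.09))
hsv=cv2.cvtColor(p,cv2.COLOR_RGB2HSV).astype(int)
m=(hsv[...,2]<60)&(w[...,2]>.17)&(w[...,2]<.225)&(w[...,1]<-.12)&(w[...,1]>-.26)&(w[...,0]>.5)
if m.sum()>5: print('bar',m.sum(),np.percentile(w[m],[2,50,98],axis=0).round(4))
q=lambda x,y: np.array([.5725,-.0235])+(pr(x,y)-O)
a=q(102,-174) if 0 else q(.102,-.174); plan((a[0],a[1],.26,1.454))
E
python3 nest.py
```

```text
wrist
hub [560.6  30.3] 8.8 z 0.0463 disc [560.3  30.2] 19.8 px [225.  92.]
hub [554.7 -21.7] 8.9 z 0.0463 disc [554.8 -21.6] 20.0 px [227. 132.]
hub [546.2 -73.3] 8.9 z 0.0465 disc [546.  -73.2] 20.0 px [226. 168.]
top
hub [558.9  29.7] 7.3 z 0.0462 disc [559.4  31. ] 16.0 px [270. 171.]
at [ 0.591  -0.0638  0.3089] [3.140e+00 2.000e-03 1.448e+00] w 0.0473 F [-0.5  0.2  0.5] q [-0.45  0.47  0.68  1.61 -0.32  1.16  0.18] t 26.8
leg [-13.56   7.97   4.92] [ 0.002  0.002 -0.006]
```

Request:
play_rows(
  motion=[
    [-3,2,0,0,0,0,0.1],
    [-6,4,1,0,0,0,0.1],
    [-10,6,2,0,0,0,0.1],
    [-13.6,8,3,0,0,0,0.1],
    [-13.6,8,4,0,0,0,0.1],
  ],
)

```text
clock: 27.3
position: [0.6543, -0.2091, 0.2673]
tool_rot: [-3.141, 0.003, 1.451]
force: [-0.4, -0.5, 0.0]
grip_width: 0.0468
finger_force: 0.0
```

```bash
python3 - <<'E'
from h import *
p,d,ci=grab('wrist'); save('w5.png',p,1.5); w=cloud(d,ci)
V=p.max(2); m=(V<70)&(w[...,2]>.18)&(w[...,2]<.225)&(abs(w[...,0]-.655)<.05)&(abs(w[...,1]+.19)<.06)
print(m.sum(),np.percentile(w[m],[2,50,98],axis=0).round(4) if m.sum() else '',cv2.minAreaRect((w[m][:,:2]*1000).astype(np.float32)) if m.sum() else '')
plan((.654,-.208,.19,1.454))
E
```

```text
2130 [[ 0.6468 -0.2196  0.203 ]
 [ 0.6566 -0.18    0.2076]
 [ 0.6657 -0.1462  0.2097]] ((655.9073486328125, -183.67391967773438), (79.35922241210938, 15.414798736572266), 83.63848876953125)
at [ 0.6537 -0.206   0.2655] [-3.139e+00  1.000e-03  1.452e+00] w 0.0466 F [-0.8  1.  -2.2] q [-0.14  0.67  0.63  1.4  -0.4   1.2   0.41] t 27.35
leg [-0.19  0.07  7.55] [-0.002  0.001 -0.002]
```

View pics/w5.png

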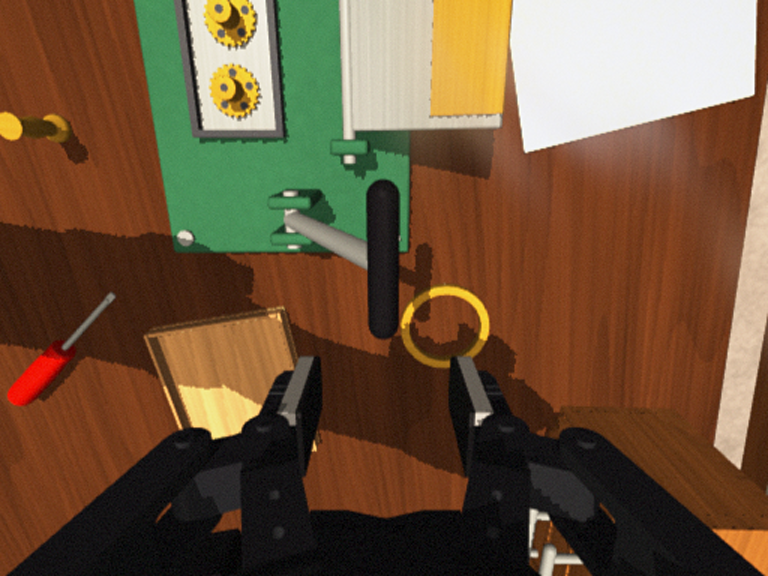

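The bar lies at (383,260), midway between the open fingers and in line with them. Its centre is (0.656, −0.184, 0.202), which agrees with the model. I'll cage it off-centre and pull it along its arc.

Request:
play_rows(
  motion=[
    [0,0,2,0,0,0,0.1],
    [0,0,4,0,0,0,0.1],
    [0,0,6,0,0,0,0.1],
    [0,0,7.5,0,0,0,0.1],
    [0,0,7.5,0,0,0,0.1],
  ],
)

```text
clock: 27.85
position: [0.6541, -0.2022, 0.1911]
tool_rot: [-3.139, -0.001, 1.457]
force: [-0.3, -0.3, 0.5]
grip_width: 0.047
finger_force: 0.0
```

Request:
play_rows(
  motion=[
    [0,0,0,0,0,0,0],
    [0,0,0,0,0,0,-0.2],
    [0,0,0,0,0,0,-0.4],
    [0,0,0,0,0,0,-0.45],
    [0,0,0,0,0,0,-0.45],
  ],
)

```text
clock: 28.35
position: [0.6549, -0.2037, 0.1926]
tool_rot: [3.141, 0.0, 1.456]
force: [0.2, -0.2, -0.3]
grip_width: 0.0234
finger_force: 0.0
```

```bash
python3 - <<'E'
from h import *
plan((.6531,-.2075,.19,1.454))
E
```

```text
at [ 0.6549 -0.2037  0.1926] [3.141 0.    1.456] w 0.0234 F [ 0.2 -0.2 -0.3] q [-0.13  0.74  0.59  1.48 -0.44  1.06  0.45] t 28.35
leg [-0.4  -0.13  0.26] [0.    0.    0.002]
```

Request:
play_rows(
  motion=[
    [-0.2,-0.1,0.4,0,0,0,-0.45],
    [-0.4,-0.1,0.7,0,0,0,-0.45],
    [-0.4,-0.1,0.7,0,0,0,-0.45],
    [-0.4,-0.1,0.7,0,0,0,-0.45],
    [-0.4,-0.1,0.7,0,0,0,-0.45],
  ],
)

```text
clock: 28.85
position: [0.6534, -0.2075, 0.1853]
tool_rot: [3.142, 0.0, 1.456]
force: [-0.0, 0.0, 0.3]
grip_width: 0.0235
finger_force: 0.0
```

Request:
play_rows(
  motion=[
    [0,-1.35,-0.66,0,0,0,-0.45],
    [0,-2.76,-1.17,0,0,0,-0.45],
    [0,-4.21,-1.54,0,0,0,-0.45],
    [0,-5.69,-1.77,0,0,0,-0.45],
    [0,-7.19,-1.84,0,0,0,-0.45],
  ],
)

```text
clock: 29.35
position: [0.5826, -0.1993, 0.2048]
tool_rot: [3.138, 0.0, 1.456]
force: [3.8, 0.2, 2.9]
grip_width: 0.0235
finger_force: 2.2
```

Request:
play_rows(
  motion=[
    [0,-1.5,0.07,0,0,0,-0.45],
    [0,-2.98,0.3,0,0,0,-0.45],
    [0,-4.43,0.67,0,0,0,-0.45],
    [0,-5.85,1.18,0,0,0,-0.45],
    [0,-7.19,1.84,0,0,0,-0.45],
  ],
)

```text
clock: 29.85
position: [0.5108, -0.1911, 0.1858]
tool_rot: [3.139, 0.0, 1.456]
force: [3.2, -0.2, 1.6]
grip_width: 0.0235
finger_force: 1.6
```

Request:
play_rows(
  motion=[
    [0,-0.2,0,0,0,0,-0.45],
    [0,-0.3,0,0,0,0,-0.45],
    [0,-0.4,0,0,0,0,-0.45],
    [0,-0.4,0,0,0,0,-0.45],
    [0,-0.4,0,0,0,0,-0.45],
  ],
)

```text
clock: 30.35
position: [0.5073, -0.1906, 0.1855]
tool_rot: [3.141, 0.0, 1.456]
force: [4.7, -0.3, -2.3]
grip_width: 0.0239
finger_force: 2.3
```

```bash
python3 - <<'E'
from h import *
plan()
p,d,ci=grab('side'); save('s6.png',p[90:260,180:340],4) 
p,d,ci=grab('wrist'); w=cloud(d,ci)
V=p.max(2); a=-.1165
m=(V<60)&(w[...,2]>.18)&(w[...,2]<.2155)&(w[...,1]>-.195)&(w[...,1]<-.125)&(w[...,0]<.56)&(w[...,0]>.46)
print(m.sum(),np.percentile(w[m],[2,50,98],axis=0).round(4) if m.sum() else '',cv2.minAreaRect((w[m][:,:2]*1000).astype(np.float32)) if m.sum() else '')
E
```

```text
at [ 0.5073 -0.1906  0.1855] [3.141 0.    1.456] w 0.0239 F [ 4.7 -0.3 -2.3] q [-0.2   0.52  0.62  1.89 -0.4   0.85  0.52] t 30.35
5564 [[ 0.4852 -0.1932  0.1953]
 [ 0.5145 -0.1643  0.2081]
 [ 0.5308 -0.1288  0.2133]] ((504.5497741699219, -162.7922821044922), (49.19502639770508, 67.53689575195312), 8.404024124145508)
```

View pics/s6.png

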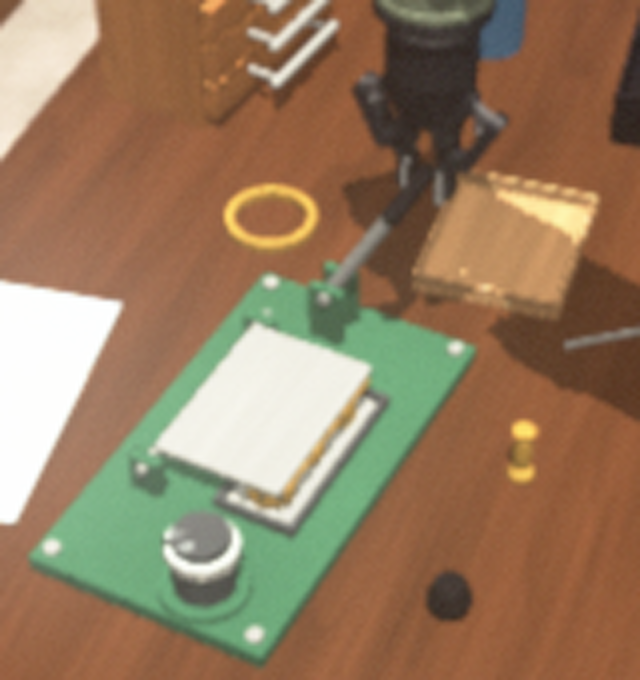

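The beam is down over the nest. I'll press on until the force shows the stop.

Request:
play_rows(
  motion=[
    [0,-0.2,0.1,0,0,0,-0.45],
    [0,-0.3,0.15,0,0,0,-0.45],
    [0,-0.4,0.2,0,0,0,-0.45],
    [0,-0.4,0.2,0,0,0,-0.45],
    [0,-0.4,0.2,0,0,0,-0.45],
  ],
)

```text
clock: 30.95
position: [0.5055, -0.1903, 0.1846]
tool_rot: [3.136, 0.001, 1.457]
force: [16.8, -0.7, 4.5]
grip_width: 0.0236
finger_force: 8.3
```

Request:
play_rows(
  motion=[
    [0,-0.2,0.1,0,0,0,-0.45],
    [0,-0.3,0.15,0,0,0,-0.45],
    [0,-0.4,0.2,0,0,0,-0.45],
    [0,-0.4,0.2,0,0,0,-0.45],
    [0,-0.4,0.2,0,0,0,-0.45],
  ],
)

```text
clock: 31.45
position: [0.5044, -0.1903, 0.1839]
tool_rot: [3.13, 0.002, 1.457]
force: [29.5, -1.4, 14.1]
grip_width: 0.0238
finger_force: 14.7
```

Request:
play_rows(
  motion=[
    [0,0.4,-0.2,0,0,0,-0.45],
    [0,0.8,-0.4,0,0,0,-0.45],
    [0,1.2,-0.4,0,0,0,-0.45],
    [0,1.2,-0.4,0,0,0,-0.45],
    [0,1.2,-0.4,0,0,0,-0.45],
  ],
)

```text
clock: 31.95
position: [0.5104, -0.191, 0.1852]
tool_rot: [-3.141, 0.0, 1.456]
force: [3.1, -0.3, 0.2]
grip_width: 0.0232
finger_force: 1.9
```

Request:
play_rows(
  motion=[
    [0,1.34,-0.66,0,0,0,-0.45],
    [0,2.76,-1.17,0,0,0,-0.45],
    [0,4.21,-1.54,0,0,0,-0.45],
    [0,5.69,-1.77,0,0,0,-0.45],
    [0,7.19,-1.84,0,0,0,-0.45],
  ],
)

```text
clock: 32.45
position: [0.582, -0.1993, 0.2036]
tool_rot: [-3.141, -0.0, 1.456]
force: [2.3, -0.4, -2.1]
grip_width: 0.0234
finger_force: 1.3
```

Request:
play_rows(
  motion=[
    [0,1.5,0.07,0,0,0,-0.45],
    [0,2.98,0.3,0,0,0,-0.45],
    [0,4.43,0.67,0,0,0,-0.45],
    [0,5.85,1.18,0,0,0,-0.45],
    [0,7.19,1.84,0,0,0,-0.45],
  ],
)

```text
clock: 32.95
position: [0.6534, -0.2076, 0.1848]
tool_rot: [-3.141, -0.0, 1.455]
force: [0.4, -0.6, 0.6]
grip_width: 0.0235
finger_force: 0.0
```

Request:
play_rows(
  motion=[
    [0,0,0,0,0,0,-0.3],
    [0,0,0,0,0,0,-0.1],
    [0,0,0,0,0,0,0.1],
    [0,0,0,0,0,0,0.1],
    [0,0,0,0,0,0,0.1],
  ],
)

```text
clock: 33.45
position: [0.6531, -0.2075, 0.1857]
tool_rot: [3.141, -0.0, 1.456]
force: [-0.7, -0.5, 0.4]
grip_width: 0.0467
finger_force: 0.0
```

```bash
python3 - <<'E'
from h import *
plan((.6531,-.2075,.185,1.454),(.6531,-.2075,.27,1.454),(.572,.1426,.25,1.5),(.572,.1426,.046,1.5))
E
```

```text
at [ 0.6531 -0.2075  0.1857] [ 3.141 -0.     1.456] w 0.0467 F [-0.7 -0.5  0.4] q [-0.12  0.74  0.59  1.49 -0.45  1.05  0.46] t 33.45
leg [-0.   -0.    0.07] [ 0.    -0.     0.002]
leg [ 0.   0.  -8.5] [0. 0. 0.]
leg [ 33.83 -12.13   2.  ] [ 0.     0.    -0.046]
leg [ 0.  -0.  20.4] [0. 0. 0.]
```

Request:
play_rows(
  motion=[
    [0,0,-2,0,0,0,0.1],
    [0,0,-5,0,0,0,0.1],
    [0,0,-9,0,0,0,0.1],
    [3,-1,-9.5,0,0,0,0.1],
    [7,-2.5,-9.5,0,0,0,0.5],
  ],
)

```text
clock: 33.95
position: [0.6365, -0.1365, 0.282]
tool_rot: [3.139, 0.001, 1.453]
force: [1.9, 0.7, -0.7]
grip_width: 0.0599
finger_force: 0.0
```

Request:
play_rows(
  motion=[
    [4,-1.4,0,0,0,0,1],
    [8,-2.9,0,0,0,0,1],
    [12,-4.3,0,0,0,0,1],
    [16,-5.8,0,0,0,0,1],
    [20,-7.2,0,0,0,0,1],
  ],
)

```text
clock: 34.45
position: [0.5872, 0.0735, 0.2806]
tool_rot: [3.141, -0.001, 1.456]
force: [0.5, -0.2, -0.4]
grip_width: 0.0856
finger_force: 0.0
```

Request:
play_rows(
  motion=[
    [4,-1.4,1,0,0,0,1],
    [6.8,-2.4,2,0,0,0,1],
    [6.8,-2.4,3,0,0,0,1],
    [6.8,-2.4,4,0,0,0,1],
    [6.8,-2.4,4,0,0,0,1],
  ],
)

```text
clock: 34.95
position: [0.5716, 0.141, 0.2393]
tool_rot: [-3.14, 0.001, 1.455]
force: [0.0, 0.0, 0.3]
grip_width: 0.0855
finger_force: 0.0
```

```bash
cat > r2.py <<'E'
from h import *
from ring import ring
plan((.572,.1426,.046,1.456))
p,d,ci=grab('wrist');  np.savez('w7.npz',p=p,d=d,w=cloud(d,ci)); ring('w7.npz',[.572,.1426])
E
python3 r2.py
```

```text
at [0.5716 0.141  0.2393] [-3.140e+00  1.000e-03  1.455e+00] w 0.0855 F [0.  0.  0.3] q [-0.78  0.53  0.64  1.71 -0.36  1.02 -0.12] t 34.95
leg [ 0.19  0.05 19.33] [-0.001  0.001 -0.001]
upper collar (571.79833984375, 142.49526977539062) 23.92986488342285 0.08245404477139141
ring (572.191162109375, 142.20697021484375) 30.73076820373535 0.07185587348254677
nib 11 0.49 0.44 0.55
lines hist (array([ 0,  0,  0,  1, 13,  9,  0,  0,  0,  0,  0,  4, 11,  5,  7, 11,  2,
        0,  0,  0,  0]), array([0. , 0.1, 0.2, 0.3, 0.4, 0.5, 0.6, 0.7, 0.8, 0.9, 1. , 1.1, 1.2,
       1.3, 1.4, 1.5, 1.6, 1.7, 1.8, 1.9, 2. , 2.1]))
```

Request:
play_rows(
  motion=[
    [0.2,0,4,0,0,0,1],
    [0.2,0,8,0,0,0,1],
    [0.2,0,12,0,0,0,1],
    [0.2,0,14,0,0,0,1],
    [0.2,0,14,0,0,0,1],
  ],
)

```text
clock: 35.5
position: [0.5714, 0.1427, 0.0985]
tool_rot: [-3.139, 0.002, 1.454]
force: [0.2, 0.3, 0.7]
grip_width: 0.0852
finger_force: 0.0
```

```bash
python3 - <<'E'
from h import *
plan((.572,.1426,.046,1.456))
E
```

```text
at [0.5714 0.1427 0.0985] [-3.139e+00  2.000e-03  1.454e+00] w 0.0852 F [0.2 0.3 0.7] q [-0.7   0.71  0.52  1.82 -0.49  0.75 -0.02] t 35.5
leg [0.01 0.08 5.25] [-0.003  0.002 -0.002]
```

Request:
play_rows(
  motion=[
    [0,0,1.5,0,0,0,1],
    [0,0,3.5,0,0,0,1],
    [0,0,5.2,0,0,0,1],
    [0,0,5.2,0,0,0,1],
    [0,0,5.2,0,0,0,0.6],
  ],
)

```text
clock: 36.0
position: [0.5729, 0.1439, 0.0493]
tool_rot: [3.14, -0.0, 1.455]
force: [0.5, -0.1, 0.3]
grip_width: 0.0732
finger_force: 0.0
```

Request:
play_rows(
  motion=[
    [0,0,0,0,0,0,0.4],
    [0,0,0,0,0,0,0.2],
    [0,0,0,0,0,0,0.0],
    [0,0,0,0,0,0,-0.2],
    [0,0,0,0,0,0,-0.2],
  ],
  squeeze=30,
)

```text
clock: 36.5
position: [0.5724, 0.1442, 0.0498]
tool_rot: [3.141, -0.001, 1.456]
force: [-5.2, -0.4, 12.4]
grip_width: 0.059
finger_force: 29.6
```

Request:
play_rows(
  motion=[
    [0,0,0,0,0,-0.1,-0.2],
    [0,0,0,0,0,-0.2,-0.2],
    [0,0,0,0,0,-0.3,-0.2],
    [0,0,0,0,0,-0.4,-0.2],
    [0,0,0,0,0,-0.5,-0.2],
  ],
)

```text
clock: 37.0
position: [0.572, 0.1442, 0.0498]
tool_rot: [3.142, -0.001, 1.96]
force: [-9.3, -1.4, 13.8]
grip_width: 0.0593
finger_force: 29.7
```

Request:
play_rows(
  motion=[
    [0,0,0,0,0,-0.1,-0.2],
    [0,0,0,0,0,-0.2,-0.2],
    [0,0,0,0,0,-0.3,-0.2],
    [0,0,0,0,0,-0.4,-0.2],
    [0,0,0,0,0,-0.4,-0.2],
  ],
)

```text
clock: 37.5
position: [0.5717, 0.1439, 0.0498]
tool_rot: [-3.141, -0.001, 2.359]
force: [-10.1, -1.0, 15.2]
grip_width: 0.0591
finger_force: 29.8
```

Request:
play_rows(
  motion=[
    [0,0,0,0,0,0,-0.2],
    [0,0,0,0,0,0,0.3],
    [0,0,0,0,0,0,1],
    [0,0,0,0,0,0,1],
    [0,0,0,0,0,0,1],
  ],
)

```text
clock: 38.0
position: [0.5726, 0.1442, 0.0488]
tool_rot: [3.141, 0.001, 2.356]
force: [-0.6, 0.2, 0.5]
grip_width: 0.0854
finger_force: 0.0
```

Request:
play_rows(
  motion=[
    [0,0,0,0,0,0,1],
    [0,0,-4,0,0,0,1],
    [0,0,-9,0,0,0,1],
    [0,0,-14,0,0,0,1],
    [0,0,-19,0,0,0,1],
  ],
)

```text
clock: 38.5
position: [0.5719, 0.1439, 0.2404]
tool_rot: [-3.142, 0.0, 2.356]
force: [0.8, 1.3, 0.0]
grip_width: 0.0856
finger_force: 0.0
```

```bash
sed -i 's/^plan.*/plan((.6531,-.2075,.28,1.454),(.6531,-.2075,.185,1.454))/' r2.py; python3 r2.py
```

```text
at [0.5719 0.1439 0.2404] [-3.142  0.     2.356] w 0.0856 F [0.8 1.3 0. ] q [-0.58  0.48  0.33  1.7  -0.18  1.    0.6 ] t 38.5
leg [-30.6  -19.09  -3.95] [0.    0.    0.902]
leg [ 0.  -0.   9.5] [0. 0. 0.]
upper collar (572.1589965820312, 142.52935791015625) 23.989469528198242 0.08243374298586613
ring (572.1539916992188, 142.43508911132812) 30.648258209228516 0.07180647882193342
nib 10 1.408 1.35 1.45
lines hist (array([ 0,  0,  0,  1, 14, 16,  0,  0,  0,  0,  0,  5, 13, 12,  7, 16,  5,
        1,  0,  0,  0]), array([0. , 0.1, 0.2, 0.3, 0.4, 0.5, 0.6, 0.7, 0.8, 0.9, 1. , 1.1, 1.2,
       1.3, 1.4, 1.5, 1.6, 1.7, 1.8, 1.9, 2. , 2.1]))
```

Request:
play_rows(
  motion=[
    [-3,-1.9,-2,0,0,0.09,0.1],
    [-6,-3.8,-4,0,0,0.18,0.1],
    [-9,-5.7,-4,0,0,0.27,0.1],
    [-12,-7.6,-4,0,0,0.36,0.1],
    [-15.3,-9.5,-4,0,0,0.45,0.1],
  ],
)

```text
clock: 39.05
position: [0.6132, -0.0323, 0.2786]
tool_rot: [3.141, -0.0, 1.903]
force: [0.5, 0.4, 0.3]
grip_width: 0.0467
finger_force: 0.0
```

Request:
play_rows(
  motion=[
    [-3.6,-0.4,0,0,0,0.09,0.1],
    [-7.2,-0.8,0,0,0,0.18,0.1],
    [-10.8,-1.2,0,0,0,0.27,0.1],
    [-14.4,-1.6,0,0,0,0.36,0.1],
    [-17.9,-2,0,0,0,0.45,0.1],
  ],
)

```text
clock: 39.55
position: [0.6532, -0.2084, 0.2782]
tool_rot: [3.142, 0.0, 1.452]
force: [0.4, -0.1, 0.6]
grip_width: 0.047
finger_force: 0.0
```

Request:
play_rows(
  motion=[
    [0,0,0,0,0,0,0.1],
    [0,0,0,0,0,0,0.1],
    [0,0,0,0,0,0,0.1],
    [0,0,0,0,0,0,0.1],
    [0,0,0,0,0,0,0.1],
  ],
)

```text
clock: 40.05
position: [0.6532, -0.2059, 0.2785]
tool_rot: [3.141, -0.0, 1.457]
force: [-0.9, 0.6, 0.2]
grip_width: 0.0473
finger_force: 0.0
```

```bash
python3 - <<'E'
from h import *
plan((.6531,-.2075,.185,1.454))
E
python3 nest.py
```

```text
at [ 0.6532 -0.2059  0.2785] [ 3.141 -0.     1.457] w 0.0473 F [-0.9  0.6  0.2] q [-0.12  0.65  0.59  1.39 -0.37  1.21  0.39] t 40.05
leg [-0.16  0.    9.35] [ 0.    -0.     0.003]
wrist
hub [555.  -21.9] 8.9 z 0.0461 disc [554.8 -21.7] 20.3 px [153.  12.]
hub [546.1 -73.4] 8.9 z 0.0462 disc [546.1 -73.2] 20.5 px [155.  62.]
top
hub [558.8  29.7] 7.6 z 0.0467 disc [559.4  31.1] 16.0 px [270. 171.]
hub [553.6 -22.6] 8.4 z 0.0459 disc [553.4 -21.2] 16.0 px [286. 173.]
hub [544.8 -73.8] 8.9 z 0.0472 disc [545.5 -72.5] 16.4 px [302. 175.]
bar 61 [[ 0.6504 -0.189   0.2022]
 [ 0.6553 -0.167   0.2082]
 [ 0.6624 -0.1475  0.2142]]
at [ 0.6532 -0.2063  0.2785] [ 3.141 -0.     1.457] w 0.0471 F [-0.5  0.2 -0.2] q [-0.12  0.65  0.59  1.39 -0.37  1.21  0.39] t 40.15
leg [-0.18  0.06  1.85] [ 0.    -0.     0.003]
```

Request:
play_rows(
  motion=[
    [-0.2,0,2,0,0,0,0.1],
    [-0.2,0,5,0,0,0,0.1],
    [-0.2,0,8,0,0,0,0.1],
    [-0.2,0,9.3,0,0,0,0.1],
    [-0.2,0,9.3,0,0,0,0.1],
  ],
)

```text
clock: 40.65
position: [0.6523, -0.2084, 0.184]
tool_rot: [-3.139, -0.0, 1.456]
force: [0.4, -0.4, 0.5]
grip_width: 0.0473
finger_force: 0.0
```

Request:
play_rows(
  motion=[
    [0,0,0,0,0,0,0],
    [0,0,0,0,0,0,-0.2],
    [0,0,0,0,0,0,-0.4],
    [0,0,0,0,0,0,-0.45],
    [0,0,0,0,0,0,-0.45],
  ],
)

```text
clock: 41.15
position: [0.653, -0.2089, 0.1857]
tool_rot: [3.141, 0.0, 1.456]
force: [0.9, 0.1, 0.0]
grip_width: 0.0234
finger_force: 0.0
```

Request:
play_rows(
  motion=[
    [0,-1.35,-0.66,0,0,0,-0.45],
    [0,-2.76,-1.17,0,0,0,-0.45],
    [0,-4.21,-1.54,0,0,0,-0.45],
    [0,-5.69,-1.77,0,0,0,-0.45],
    [0,-7.19,-1.84,0,0,0,-0.45],
  ],
)

```text
clock: 41.65
position: [0.582, -0.2007, 0.2048]
tool_rot: [3.138, 0.0, 1.456]
force: [4.5, -0.9, 3.6]
grip_width: 0.0235
finger_force: 2.2
```

Request:
play_rows(
  motion=[
    [0,-1.5,0.07,0,0,0,-0.45],
    [0,-2.98,0.3,0,0,0,-0.45],
    [0,-4.43,0.67,0,0,0,-0.45],
    [0,-5.85,1.18,0,0,0,-0.45],
    [0,-7.19,1.84,0,0,0,-0.45],
  ],
)

```text
clock: 42.15
position: [0.5103, -0.1925, 0.1859]
tool_rot: [3.139, 0.0, 1.456]
force: [3.2, -1.2, 2.4]
grip_width: 0.0233
finger_force: 1.6
```

Request:
play_rows(
  motion=[
    [0,-0.2,0,0,0,0,-0.45],
    [0,-0.4,0,0,0,0,-0.45],
    [0,-0.6,0.1,0,0,0,-0.45],
    [0,-0.8,0.2,0,0,0,-0.45],
    [0,-0.8,0.2,0,0,0,-0.45],
  ],
)

```text
clock: 42.65
position: [0.5055, -0.1918, 0.1849]
tool_rot: [3.135, 0.001, 1.457]
force: [14.0, -0.6, 5.6]
grip_width: 0.0236
finger_force: 6.7
```

Request:
play_rows(
  motion=[
    [0,-0.2,0.1,0,0,0,-0.45],
    [0,-0.3,0.15,0,0,0,-0.45],
    [0,-0.4,0.2,0,0,0,-0.45],
    [0,-0.4,0.2,0,0,0,-0.45],
    [0,-0.4,0.2,0,0,0,-0.45],
  ],
)

```text
clock: 43.15
position: [0.5044, -0.1917, 0.1842]
tool_rot: [3.129, 0.002, 1.457]
force: [26.0, -0.4, 15.5]
grip_width: 0.0235
finger_force: 12.9
```

Request:
play_rows(
  motion=[
    [0,0.4,-0.2,0,0,0,-0.45],
    [0,0.8,-0.4,0,0,0,-0.45],
    [0,1.2,-0.4,0,0,0,-0.45],
    [0,1.2,-0.4,0,0,0,-0.45],
    [0,1.2,-0.4,0,0,0,-0.45],
  ],
)

```text
clock: 43.65
position: [0.5101, -0.1923, 0.1852]
tool_rot: [-3.142, 0.0, 1.456]
force: [4.1, -0.2, -1.5]
grip_width: 0.0234
finger_force: 1.9
```

Request:
play_rows(
  motion=[
    [0,1.34,-0.66,0,0,0,-0.45],
    [0,2.76,-1.17,0,0,0,-0.45],
    [0,4.21,-1.54,0,0,0,-0.45],
    [0,5.69,-1.77,0,0,0,-0.45],
    [0,7.19,-1.84,0,0,0,-0.45],
  ],
)

```text
clock: 44.15
position: [0.5816, -0.2006, 0.2036]
tool_rot: [-3.141, -0.0, 1.456]
force: [1.8, -0.2, -1.7]
grip_width: 0.0231
finger_force: 1.3
```

Request:
play_rows(
  motion=[
    [0,1.5,0.07,0,0,0,-0.45],
    [0,2.98,0.3,0,0,0,-0.45],
    [0,4.43,0.67,0,0,0,-0.45],
    [0,5.85,1.18,0,0,0,-0.45],
    [0,7.19,1.84,0,0,0,-0.45],
  ],
)

```text
clock: 44.65
position: [0.653, -0.2089, 0.1848]
tool_rot: [-3.141, -0.0, 1.456]
force: [-0.6, -0.1, -0.7]
grip_width: 0.0234
finger_force: 0.0
```

Request:
play_rows(
  motion=[
    [0,0,0,0,0,0,-0.3],
    [0,0,0,0,0,0,-0.1],
    [0,0,0,0,0,0,0.1],
    [0,0,0,0,0,0,0.1],
    [0,0,0,0,0,0,0.1],
  ],
)

```text
clock: 45.15
position: [0.6526, -0.2089, 0.1857]
tool_rot: [3.141, -0.0, 1.456]
force: [0.4, -0.4, 0.2]
grip_width: 0.0468
finger_force: 0.0
```

Request:
play_rows(
  motion=[
    [0,0,-2,0,0,0,0.1],
    [0,0,-5,0,0,0,0.1],
    [0,0,-9.5,0,0,0,0.1],
    [0,0,-9.5,0,0,0,0.1],
    [0,0,-9.5,0,0,0,0.1],
  ],
)

```text
clock: 45.65
position: [0.653, -0.2089, 0.2813]
tool_rot: [3.14, -0.0, 1.456]
force: [-0.7, -0.5, -1.3]
grip_width: 0.047
finger_force: 0.0
```

```bash
python3 nest.py; python3 - <<'E'
from h import *
p,d,ci=grab('wrist'); w=cloud(d,ci); np.savez('w8.npz',p=p,d=d,w=w)
m=(w[...,0]>.43)&(w[...,0]<.52)&(w[...,1]>-.41)&(w[...,1]<-.31); print('floor',m.sum(),np.nanmedian(w[m][:,2]))
r=(w[...,2]>.014)&(w[...,2]<.024)&(w[...,0]>.37)&(w[...,0]<.58)&(w[...,1]<-.25)&(w[...,1]>-.47); print(r.sum(),cv2.minAreaRect((w[r][:,:2]*1000).astype(np.float32)))
plan((.546,-.0733,.15,1.454),(.546,-.0733,.0275,1.454))
E
```

```text
wrist
hub [555.1 -22.2] 9.0 z 0.0461 disc [554.2 -21.7] 20.6 px [152.  10.]
hub [546.3 -73.6] 9.1 z 0.0462 disc [545.5 -72.9] 21.0 px [155.  60.]
top
hub [558.8  29.7] 7.5 z 0.0475 disc [558.5  30.3] 16.3 px [270. 171.]
hub [553.7 -22.9] 8.6 z 0.0468 disc [553.3 -21. ] 15.9 px [286. 173.]
hub [544.9 -73.6] 8.9 z 0.0478 disc [545.3 -72.7] 16.2 px [302. 175.]
bar 72 [[ 0.6499 -0.1932  0.2029]
 [ 0.6556 -0.1679  0.2089]
 [ 0.662  -0.1475  0.2131]]
at [ 0.6525 -0.2085  0.2795] [-3.141 -0.     1.456] w 0.0469 F [0.6 0.6 1.4] q [-0.11  0.65  0.59  1.39 -0.37  1.21  0.39] t 45.75
leg [0.05 0.11 1.95] [-0.001 -0.     0.002]
floor 2448 0.003825183958641556
729 ((477.6343994140625, -357.21209716796875), (140.60855102539062, 165.19117736816406), 2.9700586795806885)
at [ 0.6524 -0.2086  0.2793] [-3.14  -0.     1.456] w 0.0467 F [ 0.4 -0.4  1.3] q [-0.11  0.65  0.59  1.39 -0.37  1.21  0.39] t 45.8
leg [ 12.22 -12.11  12.95] [-0.001 -0.     0.002]
leg [ 0.   -0.   12.25] [0. 0. 0.]
```

Request:
play_rows(
  motion=[
    [3,-3,0,0,0,0,0.1],
    [6,-6,0,0,0,0,0.1],
    [9,-9,3,0,0,0,0.1],
    [12.2,-12.1,7,0,0,0,0],
    [12.2,-12.1,11,0,0,0,0],
  ],
)

```text
clock: 46.3
position: [0.5453, -0.0704, 0.1701]
tool_rot: [3.141, -0.002, 1.459]
force: [4.2, -0.6, -1.4]
grip_width: 0.0426
finger_force: 0.0
```

Request:
play_rows(
  motion=[
    [0,0,3,0,0,0,0],
    [0,0,6,0,0,0,0],
    [0,0,8,0,0,0,0],
    [0,0,8,0,0,0,0],
    [0,0,8,0,0,0,0],
  ],
)

```text
clock: 46.8
position: [0.5464, -0.074, 0.0904]
tool_rot: [-3.141, 0.0, 1.455]
force: [0.4, -0.9, 0.3]
grip_width: 0.0425
finger_force: 0.0
```

```bash
python3 - <<'E'
from h import *
plan((.546,-.0733,.0275,1.456),(.546,-.0733,.15,1.456),(.4801,-.4051,.15,1.456),(.4801,-.4051,.0115,1.456))
E
```

```text
at [ 0.5464 -0.074   0.0904] [-3.141  0.     1.455] w 0.0425 F [ 0.4 -0.9  0.3] q [-0.3   0.66  0.47  1.92 -0.46  0.67  0.34] t 46.8
leg [ 0.07 -0.04  6.29] [-0.001  0.    -0.001]
leg [  0.     0.   -12.25] [0. 0. 0.]
leg [-33.72  -2.75  -0.  ] [0. 0. 0.]
leg [-0.   -0.   13.85] [0. 0. 0.]
```

Request:
play_rows(
  motion=[
    [0,0,2,0,0,0,0],
    [0,0,4,0,0,0,0],
    [0,0,5.7,0,0,0,0],
    [0,0,6.3,0,0,0,0],
    [0,0,6.3,0,0,0,0],
  ],
)

```text
clock: 47.3
position: [0.5468, -0.0739, 0.0277]
tool_rot: [3.141, 0.0, 1.456]
force: [0.5, -0.2, 0.6]
grip_width: 0.0425
finger_force: 0.0
```

Request:
play_rows(
  motion=[
    [0,0,0,0,0,0,-0.3],
    [0,0,0,0,0,0,-0.6],
    [0,0,0,0,0,0,-1],
    [0,0,0,0,0,0,-1],
    [0,0,0,0,0,0,-1],
  ],
  squeeze=40,
)

```text
clock: 47.8
position: [0.5472, -0.0738, 0.0285]
tool_rot: [3.14, -0.0, 1.456]
force: [-2.5, -0.5, 9.2]
grip_width: 0.0166
finger_force: 38.8
```

Request:
play_rows(
  motion=[
    [0,0,-1,0,0,0,-1],
    [0,0,-4,0,0,0,-1],
    [0,0,-8,0,0,0,-1],
    [0,0,-12,0,0,0,-1],
    [0,0,-12.5,0,0,0,-1],
  ],
)

```text
clock: 48.3
position: [0.5484, -0.0743, 0.1573]
tool_rot: [3.136, -0.001, 1.455]
force: [0.9, -0.3, -1.6]
grip_width: 0.0164
finger_force: 39.2
```

Request:
play_rows(
  motion=[
    [-3,-0.3,0,0,0,0,-1],
    [-6,-0.6,0,0,0,0,-1],
    [-10,-0.9,0,0,0,0,-1],
    [-14,-1.2,0,0,0,0,-1],
    [-18,-1.5,0,0,0,0,-1],
  ],
)

```text
clock: 48.8
position: [0.5105, -0.2522, 0.1528]
tool_rot: [3.141, -0.0, 1.456]
force: [0.3, 0.5, 0.1]
grip_width: 0.0164
finger_force: 39.2
```

Request:
play_rows(
  motion=[
    [-4,-0.3,0,0,0,0,-1],
    [-8,-0.6,0,0,0,0,-1],
    [-12,-0.9,0,0,0,0,-1],
    [-15.7,-1.2,0,0,0,0,-1],
    [-15.7,-1.2,4,0,0,0,-1],
  ],
)

```text
clock: 49.3
position: [0.4804, -0.4126, 0.1164]
tool_rot: [3.135, 0.007, 1.45]
force: [0.5, -0.0, -1.4]
grip_width: 0.0161
finger_force: 39.2
```

Request:
play_rows(
  motion=[
    [0,0,2,0,0,0,-1],
    [0,0,4,0,0,0,-1],
    [0,0,4,0,0,0,-1],
    [0,0,4,0,0,0,-1],
    [0,0,4,0,0,0,-1],
  ],
)

```text
clock: 49.8
position: [0.4816, -0.4058, 0.0737]
tool_rot: [3.14, 0.001, 1.456]
force: [-0.6, 0.4, 0.5]
grip_width: 0.0161
finger_force: 39.2
```

```bash
python3 - <<'E'
from h import *
plan((.4801,-.4051,.0115,1.456))
E
```

```text
at [ 0.4816 -0.4058  0.0737] [3.140e+00 1.000e-03 1.456e+00] w 0.0161 F [-0.6  0.4  0.5] q [ 0.32  0.78  0.45  1.72 -0.46  0.75  0.88] t 49.8
leg [ 0.06 -0.16  6.22] [ 0.001  0.001 -0.   ]
```

Request:
play_rows(
  motion=[
    [0,-0.1,2,0,0,0,-1],
    [0,-0.1,4,0,0,0,-1],
    [0,-0.1,5.6,0,0,0,-1],
    [0,-0.1,6,0,0,0,-1],
    [0,-0.1,6.1,0,0,0,-1],
  ],
)

```text
clock: 50.3
position: [0.48, -0.4049, 0.0124]
tool_rot: [-3.141, -0.001, 1.456]
force: [-9.0, 11.5, 27.7]
grip_width: 0.0163
finger_force: 41.8
```

Request:
play_rows(
  motion=[
    [0,0,0.05,0,0,0,-1],
    [0,0,0.1,0,0,0,-1],
    [0,0,0.1,0,0,0,-0.6],
    [0,0,0.1,0,0,0,-0.1],
    [0,0,0.1,0,0,0,-0.1],
  ],
)

```text
clock: 50.8
position: [0.4806, -0.4056, 0.0111]
tool_rot: [3.141, 0.001, 1.456]
force: [0.9, -0.0, -0.7]
grip_width: 0.0384
finger_force: 0.0
```

Request:
play_rows(
  motion=[
    [0,0,0,0,0,0,-0.1],
    [0,0,-1.5,0,0,0,-0.1],
    [0,0,-6,0,0,0,-0.1],
    [0,0,-11,0,0,0,-0.1],
    [0,0,-15,0,0,0,-0.1],
  ],
)

```text
clock: 51.3
position: [0.48, -0.4058, 0.164]
tool_rot: [3.14, 0.001, 1.455]
force: [0.3, -0.4, -0.0]
grip_width: 0.0387
finger_force: 0.0
```

Request:
play_rows(
  motion=[
    [4,0.3,0,0,0,0,0],
    [8,0.6,0,0,0,0,0],
    [12,0.9,0,0,0,0,0],
    [16,1.2,0,0,0,0,0],
    [20,1.5,0,0,0,0,0],
  ],
)

```text
clock: 51.8
position: [0.5181, -0.2069, 0.1615]
tool_rot: [3.141, -0.0, 1.455]
force: [1.8, -0.3, 0.2]
grip_width: 0.0423
finger_force: 0.0
```

Request:
play_rows(
  motion=[
    [4,0.3,-1,0,0,0,0],
    [8,0.6,-2,0,0,0,0],
    [10,0.9,-3,0,0,0,0],
    [10,1.2,-3,0,0,0,0],
    [10,1.5,-3,0,0,0,0],
  ],
)

```text
clock: 52.3
position: [0.5446, -0.1109, 0.1911]
tool_rot: [3.141, -0.0, 1.456]
force: [-0.7, -0.0, -0.6]
grip_width: 0.0427
finger_force: 0.0
```

```bash
cat > n2.py <<'E'
from wh import *
for c in ('wrist','top'):
    p,d,ci=grab(c); print(c); w=cloud(d,ci); wheels(p,w,.020,(.48,.62),(-.13,.09)); print('tray'); wheels(p,w,.004,(.40,.56),(-.45,-.27))
plan((.5549,-.0218,.07,1.456),(.5549,-.0218,.0275,1.456)); 
E
python3 n2.py
```

```text
wrist
hub [560.6  30.3] 9.0 z 0.0461 disc [560.4  30.3] 20.0 px [256.  23.]
hub [554.5 -21.6] 8.8 z 0.0463 disc [554.7 -21.5] 20.1 px [256.  86.]
tray
top
hub [558.9  29.7] 7.5 z 0.0478 disc [559.  31.] 15.8 px [270. 171.]
hub [553.9 -22.1] 8.6 z 0.0467 disc [553.5 -21.2] 16.1 px [286. 173.]
tray
hub [ 479.3 -404.1] 8.8 z 0.0311 disc [ 479.1 -404.6] 20.7 px [402. 196.]
at [ 0.5443 -0.112   0.1905] [3.141 0.    1.454] w 0.0425 F [-0.1 -0.6  0.1] q [-0.31  0.53  0.58  1.85 -0.36  0.87  0.32] t 52.4
leg [ 9.08  0.   12.04] [ 0.     0.    -0.002]
leg [-0.   -0.    4.25] [0. 0. 0.]
```

Request:
play_rows(
  motion=[
    [3,0,2,0,0,0,0],
    [6,0,5,0,0,0,0],
    [9,0,9,0,0,0,0],
    [9,0,12,0,0,0,0],
    [9,0,12,0,0,0,0],
  ],
)

```text
clock: 52.9
position: [0.5524, -0.022, 0.0672]
tool_rot: [-3.136, 0.002, 1.455]
force: [-0.3, -1.4, 0.5]
grip_width: 0.0428
finger_force: 0.0
```

Request:
play_rows(
  motion=[
    [0,0,0,0,0,0,0],
    [0,0,1,0,0,0,0],
    [0,0,3,0,0,0,0],
    [0,0,4.3,0,0,0,0],
    [0,0,4.3,0,0,0,0],
  ],
)

```text
clock: 53.4
position: [0.5542, -0.0218, 0.0265]
tool_rot: [-3.14, 0.0, 1.455]
force: [-0.6, 0.2, 0.0]
grip_width: 0.0425
finger_force: 0.0
```

Request:
play_rows(
  motion=[
    [0,0,0,0,0,0,-0.3],
    [0,0,0,0,0,0,-0.6],
    [0,0,0,0,0,0,-1],
    [0,0,0,0,0,0,-1],
    [0,0,0,0,0,0,-1],
  ],
)

```text
clock: 53.9
position: [0.5552, -0.0215, 0.0282]
tool_rot: [3.14, -0.0, 1.456]
force: [-1.1, -1.5, 5.7]
grip_width: 0.0163
finger_force: 38.9
```

Request:
play_rows(
  motion=[
    [0,0,-1,0,0,0,-1],
    [0,0,-4,0,0,0,-1],
    [0,0,-8,0,0,0,-1],
    [0,0,-12,0,0,0,-1],
    [0,0,-12.5,0,0,0,-1],
  ],
)

```text
clock: 54.4
position: [0.5565, -0.0216, 0.1573]
tool_rot: [3.136, -0.001, 1.455]
force: [0.4, 0.3, -0.9]
grip_width: 0.0165
finger_force: 39.2
```

```bash
python3 - <<'E'
from h import *
plan((.4776,-.3572,.15,1.456))
E
```

```text
at [ 0.5565 -0.0216  0.1573] [ 3.136e+00 -1.000e-03  1.455e+00] w 0.0165 F [ 0.4  0.3 -0.9] q [-0.46  0.57  0.55  1.88 -0.41  0.8   0.2 ] t 54.4
leg [-34.24  -3.98   0.66] [ 0.006 -0.001 -0.001]
```

Request:
play_rows(
  motion=[
    [-3,-0.5,0,0,0,0,-1],
    [-6,-0.9,0,0,0,0,-1],
    [-10,-1.3,0,0,0,0,-1],
    [-14,-1.7,0,0,0,0,-1],
    [-18,-2.1,0,0,0,0,-1],
  ],
)

```text
clock: 54.9
position: [0.5126, -0.199, 0.1528]
tool_rot: [3.141, -0.0, 1.456]
force: [0.0, -0.4, -0.4]
grip_width: 0.0164
finger_force: 39.2
```

Request:
play_rows(
  motion=[
    [-4,-0.4,0,0,0,0,-1],
    [-8,-0.8,0,0,0,0,-1],
    [-12,-1.3,0,0,0,0,-1],
    [-16.2,-1.8,0,0,0,0,-1],
    [-16.2,-1.8,3,0,0,0,-1],
  ],
)

```text
clock: 55.4
position: [0.4755, -0.3636, 0.1255]
tool_rot: [3.137, 0.005, 1.449]
force: [0.8, -0.2, -1.1]
grip_width: 0.0161
finger_force: 39.2
```

Request:
play_rows(
  motion=[
    [0,0,2,0,0,0,-1],
    [0,0,4,0,0,0,-1],
    [0,0,4,0,0,0,-1],
    [0,0,4,0,0,0,-1],
    [0,0,4,0,0,0,-1],
  ],
)

```text
clock: 55.9
position: [0.4772, -0.3569, 0.0836]
tool_rot: [3.14, 0.001, 1.456]
force: [-0.7, -0.1, -0.8]
grip_width: 0.0161
finger_force: 39.2
```

```bash
python3 - <<'E'
from h import *
plan((.4776,-.3572,.0125,1.456))
E
```

```text
at [ 0.4772 -0.3569  0.0836] [3.140e+00 1.000e-03 1.456e+00] w 0.0161 F [-0.7 -0.1 -0.8] q [ 0.23  0.72  0.46  1.81 -0.46  0.72  0.83] t 55.9
leg [-0.02  0.04  7.11] [ 0.001  0.001 -0.   ]
```

Now release. After that I'll return for the wheel at (0.5606, 0.0303).

Request:
play_rows(
  motion=[
    [0,0,2.5,0,0,0,-1],
    [0,0,5,0,0,0,-1],
    [0,0,6.4,0,0,0,-1],
    [0,0,6.8,0,0,0,-1],
    [0,0,6.9,0,0,0,-1],
  ],
)

```text
clock: 56.4
position: [0.4769, -0.3569, 0.0138]
tool_rot: [3.141, 0.0, 1.456]
force: [0.3, -0.2, -0.3]
grip_width: 0.0164
finger_force: 39.2
```

Request:
play_rows(
  motion=[
    [0,0,0.05,0,0,0,-1],
    [0,0,0.1,0,0,0,-1],
    [0,0,0.1,0,0,0,-0.6],
    [0,0,0.1,0,0,0,-0.1],
    [0,0,0.1,0,0,0,-0.1],
  ],
)

```text
clock: 56.9
position: [0.4768, -0.3567, 0.0126]
tool_rot: [3.141, 0.0, 1.456]
force: [0.2, 0.1, -0.2]
grip_width: 0.0387
finger_force: 0.0
```

Request:
play_rows(
  motion=[
    [0,0,0,0,0,0,-0.1],
    [0,0,-1.5,0,0,0,-0.1],
    [0,0,-6,0,0,0,-0.1],
    [0,0,-11,0,0,0,-0.1],
    [0,0,-15,0,0,0,-0.1],
  ],
)

```text
clock: 57.4
position: [0.4766, -0.357, 0.1659]
tool_rot: [3.14, 0.001, 1.455]
force: [0.7, 0.1, 0.8]
grip_width: 0.0387
finger_force: 0.0
```

Request:
play_rows(
  motion=[
    [4,0.4,0,0,0,0,0],
    [8,0.8,0,0,0,0,0],
    [12,1.2,0,0,0,0,0],
    [16,1.6,0,0,0,0,0],
    [20,2,0,0,0,0,0],
  ],
)

```text
clock: 57.9
position: [0.5197, -0.1587, 0.1634]
tool_rot: [3.141, -0.0, 1.455]
force: [0.6, 0.0, -0.5]
grip_width: 0.0428
finger_force: 0.0
```

Request:
play_rows(
  motion=[
    [4,0.4,-1,0,0,0,0],
    [8,0.8,-2,0,0,0,0],
    [10,1.2,-3,0,0,0,0],
    [10,1.5,-3,0,0,0,0],
    [10,1.5,-3,0,0,0,0],
  ],
)

```text
clock: 58.4
position: [0.5461, -0.0628, 0.193]
tool_rot: [3.141, -0.0, 1.456]
force: [-0.8, -0.5, -0.2]
grip_width: 0.0428
finger_force: 0.0
```

```bash
sed -i 's/^plan.*/plan((.5606,.0303,.07,1.456),(.5606,.0303,.0275,1.456))/' n2.py; python3 n2.py
```

```text
wrist
hub [560.5  30.6] 8.9 z 0.0464 disc [560.5  30.6] 20.0 px [260.  81.]
tray
top
hub [559.1  29.7] 7.5 z 0.0465 disc [559.5  31.1] 16.2 px [270. 171.]
tray
hub [ 474.7 -356.9] 8.3 z 0.0314 disc [ 475.8 -362.2] 24.7 px [388. 197.]
hub [ 479.7 -404.3] 9.1 z 0.0307 disc [ 478.  -399.5] 24.1 px [402. 196.]
at [ 0.5454 -0.0638  0.1925] [-3.141  0.     1.454] w 0.0426 F [ 0.2  0.1 -1.5] q [-0.41  0.52  0.59  1.86 -0.36  0.87  0.24] t 58.5
leg [ 9.53  0.42 12.24] [-0.     0.    -0.002]
leg [-0.   -0.    4.25] [0. 0. 0.]
```

Request:
play_rows(
  motion=[
    [3,0.2,2,0,0,0,0],
    [6,0.4,5,0,0,0,0],
    [9.5,0.5,9,0,0,0,0],
    [9.5,0.5,12,0,0,0,0],
    [9.5,0.5,12.2,0,0,0,0],
  ],
)

```text
clock: 59.0
position: [0.5596, 0.0306, 0.0671]
tool_rot: [-3.136, 0.002, 1.456]
force: [-0.8, -0.1, 0.1]
grip_width: 0.0428
finger_force: 0.0
```

Request:
play_rows(
  motion=[
    [0,0,0,0,0,0,0],
    [0,0,1,0,0,0,0],
    [0,0,3,0,0,0,0],
    [0,0,4.3,0,0,0,0],
    [0,0,4.3,0,0,0,0],
  ],
)

```text
clock: 59.5
position: [0.5613, 0.0306, 0.0265]
tool_rot: [-3.14, 0.0, 1.455]
force: [-0.5, -0.2, -0.5]
grip_width: 0.043
finger_force: 0.0
```

Request:
play_rows(
  motion=[
    [0,0,0,0,0,0,-0.3],
    [0,0,0,0,0,0,-0.6],
    [0,0,0,0,0,0,-1],
    [0,0,0,0,0,0,-1],
    [0,0,0,0,0,0,-1],
  ],
)

```text
clock: 60.0
position: [0.5623, 0.031, 0.0283]
tool_rot: [3.14, -0.0, 1.456]
force: [-1.2, -0.9, 4.4]
grip_width: 0.0163
finger_force: 38.9
```

Request:
play_rows(
  motion=[
    [0,0,-1,0,0,0,-1],
    [0,0,-4,0,0,0,-1],
    [0,0,-8,0,0,0,-1],
    [0,0,-12,0,0,0,-1],
    [0,0,-12.5,0,0,0,-1],
  ],
)

```text
clock: 60.5
position: [0.5637, 0.0311, 0.1573]
tool_rot: [3.136, -0.002, 1.455]
force: [0.2, 0.3, -1.8]
grip_width: 0.0161
finger_force: 39.2
```

Request:
play_rows(
  motion=[
    [-3,-0.5,0,0,0,0,-1],
    [-6,-0.9,0,0,0,0,-1],
    [-10,-1.4,0,0,0,0,-1],
    [-14,-1.9,0,0,0,0,-1],
    [-18,-2.4,0,0,0,0,-1],
  ],
)

```text
clock: 61.0
position: [0.5167, -0.1462, 0.1527]
tool_rot: [3.141, -0.0, 1.456]
force: [0.9, -0.4, -0.5]
grip_width: 0.016
finger_force: 39.2
```

Request:
play_rows(
  motion=[
    [-4,-0.5,0,0,0,0,-1],
    [-8,-1,0,0,0,0,-1],
    [-12,-1.5,0,0,0,0,-1],
    [-16.7,-2.2,0,0,0,0,-1],
    [-16.7,-2.2,3,0,0,0,-1],
  ],
)

```text
clock: 61.5
position: [0.4751, -0.3155, 0.1254]
tool_rot: [3.136, 0.005, 1.449]
force: [0.8, 0.4, -0.7]
grip_width: 0.0163
finger_force: 39.2
```

Request:
play_rows(
  motion=[
    [0,0,2,0,0,0,-1],
    [0,0,4,0,0,0,-1],
    [0,0,4,0,0,0,-1],
    [0,0,4,0,0,0,-1],
    [0,0,4,0,0,0,-1],
  ],
)

```text
clock: 62.0
position: [0.4767, -0.3085, 0.0835]
tool_rot: [3.14, 0.001, 1.456]
force: [-0.1, 0.3, -1.1]
grip_width: 0.0162
finger_force: 39.2
```

```bash
python3 - <<'E'
from h import *
plan((.4751,-.3093,.0125,1.456))
E
```

```text
at [ 0.4767 -0.3085  0.0835] [3.140e+00 1.000e-03 1.456e+00] w 0.0162 F [-0.1  0.3 -1.1] q [ 0.15  0.69  0.46  1.89 -0.47  0.67  0.78] t 62.0
leg [-0.09 -0.16  7.1 ] [ 0.001  0.001 -0.   ]
```

Request:
play_rows(
  motion=[
    [-0.1,-0.1,2.5,0,0,0,-1],
    [-0.1,-0.1,5,0,0,0,-1],
    [-0.1,-0.1,6.4,0,0,0,-1],
    [-0.1,-0.1,6.8,0,0,0,-1],
    [-0.1,-0.1,6.9,0,0,0,-1],
  ],
)

```text
clock: 62.5
position: [0.4754, -0.3094, 0.0138]
tool_rot: [3.141, 0.0, 1.456]
force: [-0.3, -0.3, -1.1]
grip_width: 0.0162
finger_force: 39.2
```

Request:
play_rows(
  motion=[
    [0,0,0.05,0,0,0,-1],
    [0,0,0.1,0,0,0,-1],
    [0,0,0.1,0,0,0,-0.6],
    [0,0,0.1,0,0,0,-0.1],
    [0,0,0.1,0,0,0,-0.1],
  ],
)

```text
clock: 63.0
position: [0.4753, -0.3092, 0.0125]
tool_rot: [3.141, 0.0, 1.456]
force: [0.4, 0.6, 0.1]
grip_width: 0.0382
finger_force: 0.0
```

Request:
play_rows(
  motion=[
    [0,0,0,0,0,0,-0.1],
    [0,0,-1.5,0,0,0,-0.1],
    [0,0,-6,0,0,0,-0.1],
    [0,0,-11,0,0,0,-0.1],
    [0,0,-15,0,0,0,-0.1],
  ],
)

```text
clock: 63.5
position: [0.4749, -0.3095, 0.1658]
tool_rot: [3.14, 0.001, 1.455]
force: [0.4, -0.7, 0.2]
grip_width: 0.0383
finger_force: 0.0
```

Request:
play_rows(
  motion=[
    [-1,0,-2,0,0,0,0],
    [-4,0,-5,0,0,0,0],
    [-8,0,-7,0,0,0,0],
    [-12,0,-7,0,0,0,0],
    [-14,0,-7,0,0,0,0],
  ],
)

```text
clock: 64.0
position: [0.4576, -0.4515, 0.2343]
tool_rot: [3.14, 0.002, 1.453]
force: [-1.0, 0.6, -0.1]
grip_width: 0.0426
finger_force: 0.0
```

```bash
sed -i 's/^plan.*/plan()/' n2.py; python3 n2.py; python3 - <<'E'
from h import *
p,d,ci=grab('wrist'); save('w9.png',p); p,d,ci=grab('side'); save('s9.png',p,1.5)
E
```

```text
wrist
tray
hub [ 475.3 -309.9] 9.0 z 0.0301 disc [ 475.3 -309.9] 30.0 px [257.  35.]
hub [ 476.7 -356.8] 8.8 z 0.0303 disc [ 476.7 -356.8] 30.0 px [263.  81.]
hub [ 479.9 -404.4] 8.9 z 0.0302 disc [ 479.9 -404.5] 30.0 px [270. 124.]
top
tray
hub [ 473.8 -309.6] 8.1 z 0.0292 disc [ 474.5 -314.5] 25.1 px [373. 197.]
hub [ 475.9 -356.8] 9.1 z 0.0315 disc [ 477.1 -357. ] 29.4 px [387. 197.]
hub [ 479.8 -404.3] 9.0 z 0.031 disc [ 475.  -402.7] 27.3 px [402. 196.]
at [ 0.4572 -0.4512  0.2335] [-3.142e+00  2.000e-03  1.452e+00] w 0.0426 F [-0.9  0.4  0.1] q [ 0.32  0.62  0.58  1.57 -0.37  1.07  0.88] t 64.1
```

View pics/w9.png

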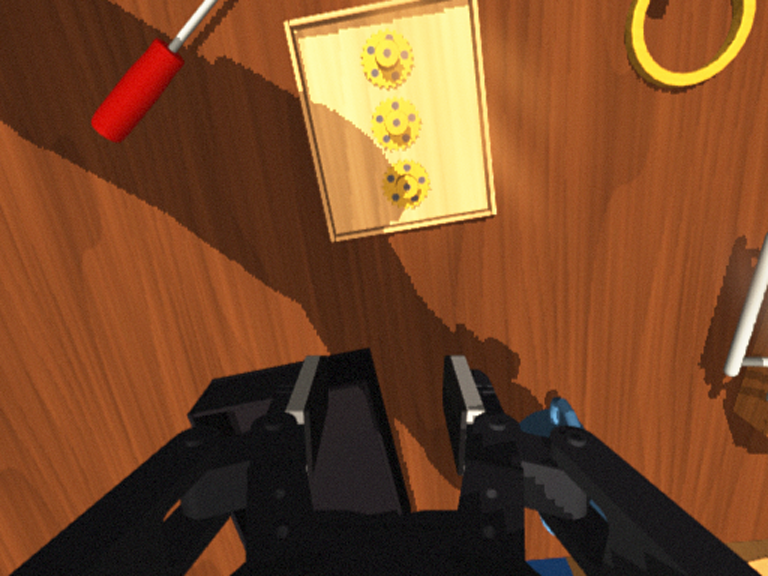

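View pics/s9.png

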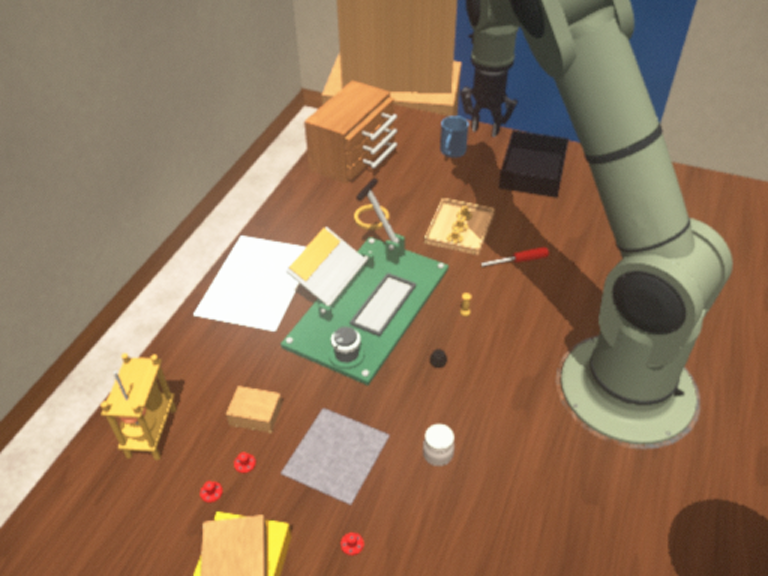

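The wrist view shows all three wheels upright in the tray at (387,55), (397,122) and (407,185). The side view shows the lever home, the mat empty, the other objects in place and the arm clear.

```bash
python3 -c "
from workcell import bot
print(bot.job_done())"
```

```text
the job is handed in; nothing more can be done
None
```

I handed the job in at about 64 s: ring measured at about 0.5 for the first press and about 1.41 (double-line mark is 1.4) for the second, lever pulled to its stop and returned home both times, all three brass wheels hub up in the tray, and the other things left where they were.

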